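# Clamp a plaster panel behind its sliding dust guard

### The arm

A 6-joint arm with a two-finger parallel gripper is mounted at the origin on the work surface. World frame = base frame: x ahead of the robot, y to its left, z up, the work surface at z = 0. Lengths are in m, angles in degrees, forces in N, time in s.
With the tool pointing down it reaches from about 0.3 to 1 m from the base axis. Payload 5.1 kg.
Tool frame: the origin (TCP) lies at the very end of the fingers, on their centre line; the grasp point (between the pads) lies 19 mm behind it (arm.grasp_offset is the distance from the TCP to the grasp point, in m); x points along the fingers, y is the direction in which the jaws open and shut, and the axes are right-handed (so a half turn about x gives the same grasp; the last joint's range is limited). The gripper opens to 95 mm and grips with 3 to 60 N. Pads are 20 mm wide; open, the fingers measure 119 mm over their backs; the gripper's body (75 mm by 180 mm) begins 59 mm behind the grasp point.
Start: joints at [-69.649, 7.093, 94.555, -0, 78.352, -4.733], TCP at [0.276, -0.589, 0.215] pointing down, gripper open.
Joint ranges: [-149.61, 149.61], [-58.7, 133.49], [1.44, 155.28], [-77.14, 257.14], [18.33, 153.61], [-166.67, 166.67]. Speed limits (degrees/s): [147.25, 147.25, 180, 180, 180, 180].

### API

Orientations are given as a 3x3 rotation matrix whose columns are the frame's x, y, z axes.
In Python, from cell import monitor, imaging, arm gives the robot as it stands. The module is installed in compiled form; this text tells all that it offers.
- The arm moves only by the tool arm_command, never from a script. Its argument "rows" is a list of rows, each a list of 6 numbers: the shift along the tool's x, y, z in m, then the turn, a rotation vector about the tool's x, y, z in rad. In form: [[dx, dy, dz, rx, ry, rz], ...]. A call has 1 to 8 rows; each row shifts and turns the pose as measured when the row begins, along the tool's axes as they then stand; what a row does not reach is not made up. A row lasts 1/12 s, in which the tool goes at most 41.7 mm and 7.16 degrees, less where a joint would pass 70% of its speed; a pose out of reach is approached as far as the arm can. A call is refused whole if a number of a shift passes 0.0417 or a number of a turn 0.125, either way. A call with a gripper value outside its range is refused whole. "grip" is the closure in counts, from 0 (fully open) to 255 (shut), set as the call begins (left out, the last holds). The fingers move at their own pace and stop on an object; "grip_force" is the grip in N (left out, the last holds). Time passes only in rows, so rows that do not move let the fingers close. It gives the time, the measured TCP pose, the force and the opening at its end, in the units of the state.
- monitor.observe(): the state, without advancing time (a new reading comes with each control period).
- imaging.capture(name): name is "scene" or "top" or "wrist"; returns the picture (384x512x3 uint8, blue, green, red); there is no depth.
- imaging.calibration(name): a dict with "fx", "fy", "cx", "cy" (pixels), "world_to_cam" (4x4, takes a point from world to camera coordinates); the wrist camera has in their place "hand_eye" (4x4, takes a point from camera to tool coordinates, whose origin is the TCP and whose axes are the tool frame's). Camera axes: x right, y down, z forward; pixel columns grow to the right and rows downward; lengths in m; the calibration is good to about 2 mm. A picture is of the moment at which its call begins: read the wrist's pose just before it. calibration takes no time and is no camera call.
- arm.sign_off(): hands the job in, once; it reports no verdict.
The state is a dict: "time": time; "joints": joint angles; "joint_vel": joint speeds; "joint_efforts": joint torques, N m; "ee_pos": TCP position; "orientation": TCP orientation; "ft_force": force on the tool from outside, world axes, zero at the start; "torque": the same for the moment, N m; "gripper_width": finger opening in m.
Only numpy, scipy, OpenCV 4.12 (cv2) and the standard library are available. Lean on these libraries where they do the work, as an engineer would, in place of code of your own. Each camera call takes 0.05 s, during which the arm holds its last target.

### The job

Slide the clear dust guard of the carving box fully open by its handle, lower the long T-key down the clamp shaft onto the square stem and turn the stem clockwise until it stops. Stand the key back upright in an empty tube of its rack (do not drop it), then slide the guard fully shut. Leave the short key, jar, knife and steel weight where they are, and do not bump the work light over the box.

Things in the scene. Friction and masses are not known exactly. Their poses are not given: they have to be found in the camera images.
- guard (a joint): Travel of the sliding guard in m: 0 fully shut, 0.18 fully open (a hard stop). It starts shut or up to 40 mm ajar. It takes about 3 N to slide and stays where it is left.
- guard_handle (a point): Grip point on the guard's handle: a black blade 14 mm thick (y), 32 long (x), 44 tall (z), square on the clear panel. y: the way the guard opens; x: up the 30 degree slope, away from the robot; z: out of the panel, leaning to the robot. The point is midway in x and y, 29 mm out from the panel, 15 below the blade's top. The light bar blocks a vertical gripper: come tilted, along z.
- housing: Carving box, fixed, 248 mm deep (x), 416 wide (y); origin on the bench under its middle, x away from the robot. Its top slopes 30 degrees: 78 mm high at the front (x = -120), 147 at x = 0, 216 at the back; rails on the front and back edges stand 13 mm proud of it. The guard covers the right half (y -200 to 0 mm) and slides to +y over a fixed clear panel on the left half.
- lamp: Work light fixed to the box, same origin and axes as housing: a bar along y, 470 mm long, x from 2 to 34 mm, 233 to 260 mm above the bench, on two posts 16 by 12 mm at x = 18 mm, y = +-222 mm.
- shaft_mouth (a point): Centre of the open top of the clamp's square shaft under the guard: a dark steel duct, 52 mm square inside and 62 mm outside, 78 mm deep down to the bench. The point is 78 mm above the bench; the axes are square with the duct. A plaster panel with a jaw lies behind it, up to 32 mm high.
- stem_top (a point): Centre of the top of the square steel stem, standing on the shaft's axis: 14 mm square with a tapered point (from 22 mm up to the top at 30 mm above the bench; 6.4 mm square at the top). x and y are square with its flats; z is up. The stem turns about z.
- stem (a joint): Turn of the stem in rad, growing clockwise seen from above: starts at 0.1 to 0.45, hard stop at 1.45 (clamped). Friction about 0.12 N m; it stays where it is left. Turning it drives the small jaw against the panel.
- key_grip (a point): Centre of the long T-key's cross bar: x along the bar, z up. Bar 80 mm long, 14 wide, 18 high, flat sides. Below it a rod of 12.4 mm diameter and 76 mm, then a tube of 24 mm diameter and 85 mm, then a 26 mm square socket 35 mm long. 0.2 to 0.45 kg. It stands loose and upright in one tube of the rack, bar centre 213 mm above the bench.
- key_foot (a point): Centre of the long key's lower end, 205 mm below the bar's centre; same axes as key_grip. The square socket opens here: 16.5 mm square, its flats square with the bar, 35 mm deep. On the stem it has about 11 degrees of free play either way; seated, the foot rests on or just over the bench.
- rack_a (a point): Centre of the floor of one tube of the wooden rack, 8 mm above the bench: square inside, 46 mm, rim 100 mm above the bench, walls 4 mm. The axes are those of the rack; rack_b lies 110 mm along +x from here. One tube holds the long key, the other the short key.
- rack_b (a point): Same, the other tube.
- short_key: Bystander: the short T-key, standing in the other tube of the rack; origin at its foot. 148 mm long, bar 50 mm long, round end of 26 mm diameter.
- jar: Bystander: plaster-white jar with lid, 70 mm diameter, 85 mm high; origin under its centre.
- knife: Bystander: plaster knife with wooden handle lying flat, 150 mm long along x, 20 mm wide, 12 mm high; origin on the bench near its middle.
- weight: Bystander: dark steel block 60 by 45 by 30 mm; origin under its centre.
- key: The long T-key as a whole; origin at point key_foot, same axes.

How it is judged (in metres and radians):
On the way, in this order (a step that is already met when the one before it is completed fails the run):
1. the guard is slid open (value of joint guard above 0.16 m), for 0.1 s.
2. with the guard open and the long key on the stem, the stem is turned to its stop (value of joint stem above 1.25 rad and value of joint guard above 0.15 m and horizontal distance between key_foot and stem_top below 0.008 m and height (world z) of key_foot below 0.02 m), for 0.1 s.
3. the long key stands released in the rack, the guard still open ((horizontal distance between key_foot and rack_a below 0.016 m or horizontal distance between key_foot and rack_b below 0.016 m) and height (world z) of key_foot below 0.016 m and angle between key_foot's own z axis and vertical below 0.14 rad and contact force between the fingers and key below 0.2 N and value of joint guard above 0.12 m), for 0.2 s.
At the end, for the whole second after the job is handed in: The guard is shut (within 6 mm of its stop), the stem is turned clockwise to at least 1.25 rad (stop at 1.45), and the long key stands released and still in a tube of the rack: foot within 16 mm of the tube's centre and no more than 8 mm above its floor, tilted less than 8 degrees (value of joint guard below 0.006 m and value of joint stem above 1.25 rad and (horizontal distance between key_foot and rack_a below 0.016 m or horizontal distance between key_foot and rack_b below 0.016 m) and height (world z) of key_foot below 0.016 m and angle between key_foot's own z axis and vertical below 0.14 rad and contact force between the fingers and key below 0.2 N and linear speed of key below 0.02 m/s); the robot touches nothing.
It fails at once if the short key, jar, knife or steel weight is moved by more than 25 mm (distance of any of jar, knife, weight, short_key from where it was at the start of the episode above 0.025 m).
It fails at once if the work light is struck (over 10 N) (contact force between anything else and lamp above 10 N).
It fails at once if the long key is dropped (falls faster than 0.6 m/s out of the fingers) (contact force between the fingers and key below 0.2 N and linear speed of key above 0.6 m/s).
It also fails if it takes over 72 s, if anything falls off the work surface, if the arm or the gripper's body presses on something with over 40 N, if the wrist force passes 120 N, or if a joint passes its speed limit or range.

## Working session

There is one attempt and no reset: what is moved stays moved. The work goes in short steps, Python scripts to look and compute and a tool call to move; the robot and the scene stay as the last step left them, time stands still between calls to the robot, and variables do not carry over. Pictures are saved under pics/ and viewed, and the job is handed in when it is done.

Besides the shell and the picture viewer there is one more tool, called as a command line: name --pt "numbers of a row" for each row, then --argument value for the rest. arm_command: Moves the arm, as the interface text tells. Its arguments: {"type":"object","properties":{"rows":{"type":"array"},"grip":{"type":"number"},"grip_force":{"type":"number"}},"required":["rows"]}

```bash
mkdir -p pics; ls
cat > h.py <<'E'
import numpy as np, cv2
from cell import monitor, imaging, arm
def calib(n):
    c=imaging.calibration(n); K=np.array([[c['fx'],0,c['cx']],[0,c['fy'],c['cy']],[0,0,1.]])
    if 'world_to_cam' in c: W=np.array(c['world_to_cam'])
    else:
        s=monitor.observe(); T=np.eye(4); T[:3,:3]=np.array(s['orientation']); T[:3,3]=s['ee_pos']
        W=np.linalg.inv(T@np.array(c['hand_eye']))
    return K,W
def ray(KW,uv):
    K,W=KW; R=W[:3,:3]; o=-R.T@W[:3,3]
    d=R.T@np.linalg.inv(K)@np.array([uv[0],uv[1],1.]); return o,d/np.linalg.norm(d)
def onz(KW,uv,z):
    o,d=ray(KW,uv); return o+d*(z-o[2])/d[2]
def proj(KW,p):
    K,W=KW; q=K@(W[:3,:3]@np.asarray(p,float)+W[:3,3]); return q[:2]/q[2]
def tri(l):
    A=np.zeros((3,3));b=np.zeros(3)
    for KW,uv in l:
        o,d=ray(KW,uv);P=np.eye(3)-np.outer(d,d);A+=P;b+=P@o
    x=np.linalg.solve(A,b); return x,[np.linalg.norm(proj(KW,x)-uv) for KW,uv in l]
E
python3 - <<'E'
from h import *
s=monitor.observe();print(s)
for n in ['scene','top','wrist']:
    K,W=calib(n);np.savez('cal_%s_0.npz'%n,K=K,W=W)
    im=imaging.capture(n);cv2.imwrite('pics/%s0.png'%n,im)
    cv2.imwrite('pics/%s0b.png'%n,cv2.resize(im,(800,600),interpolation=cv2.INTER_CUBIC))
    R=W[:3,:3];print(n,K[0,0],K[0,2],-R.T@W[:3,3],R[2])
E
```

```text
pics
{'time': 0.0, 'joints': array([-6.96513903e+01,  7.13327534e+00,  9.46325882e+01, -1.76671364e-03,
        7.83539729e+01, -4.73223102e+00]), 'joint_vel': array([-0.00509603,  0.04153053,  0.06507683, -0.07026785, -0.08268618,
       -0.04764963]), 'joint_efforts': array([ 9.57042321e-04, -4.17597163e+01, -3.59933603e+01,  7.75551028e-02,
        4.89622203e-02, -1.56724059e-04]), 'ee_pos': array([ 0.2752773 , -0.5881187 ,  0.21340498]), 'orientation': array([[-7.55608898e-04,  4.23901461e-01, -9.05707999e-01],
       [ 1.95051327e-03, -9.05705910e-01, -4.23902111e-01],
       [-9.99997812e-01, -2.08689968e-03, -1.42465981e-04]]), 'ft_force': array([-1.01837251, -1.02419718,  0.28090086]), 'torque': array([-0.02118802,  0.03142779,  0.01691108]), 'gripper_width': 0.09487087247420924}
scene 409.9461057952049 253.46067486909064 [ 0.5127489  -0.66610184  0.81576288] [ 0.05054096  0.67238436 -0.7384747 ]
top 400.519227962678 247.9910661314315 [ 0.43492655 -0.03662839  1.16220549] [ 0.13230976 -0.02810472 -0.9908099 ]
wrist 302.58876815888107 259.17722895949856 [ 0.34550646 -0.55545886  0.3827978 ] [-0.24525539 -0.1140199  -0.96273011]
```

View pics/scene0b.png

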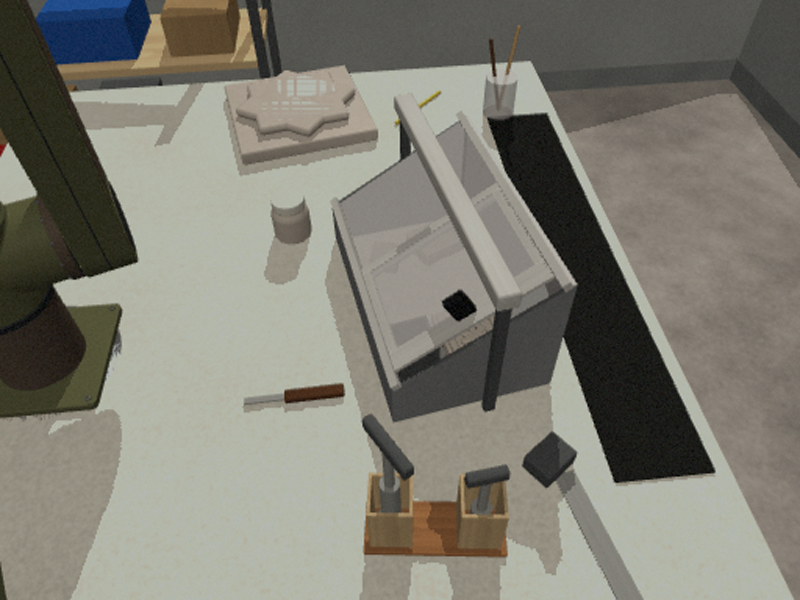

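View pics/top0b.png

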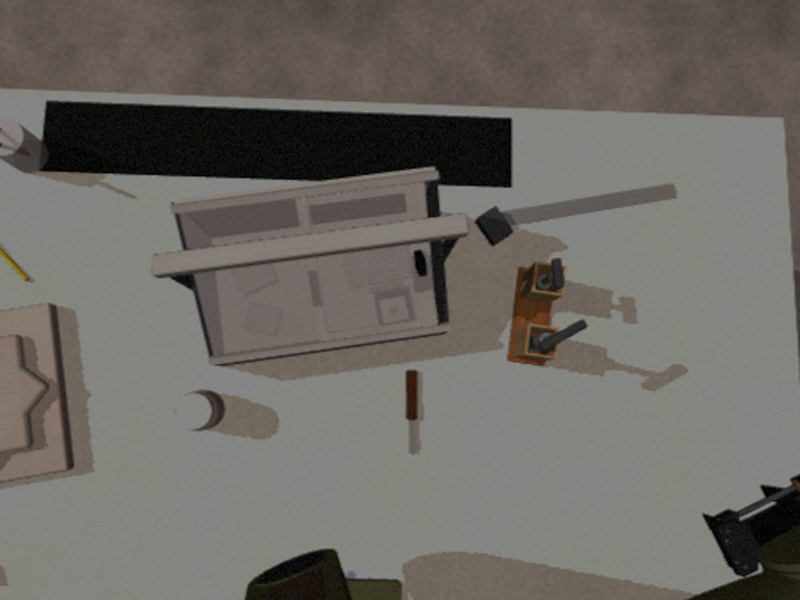

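View pics/wrist0b.png

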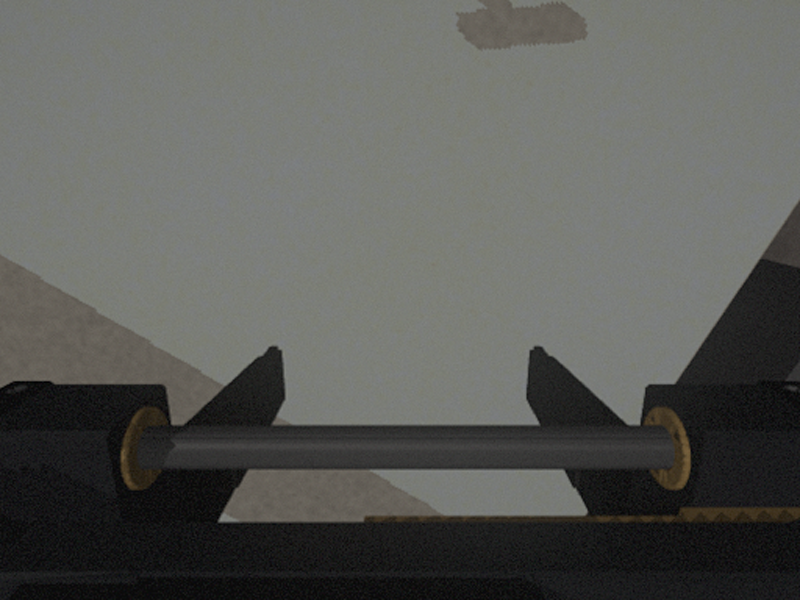

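Run:
```python
import cv2,numpy as np
def crop(n,x0,y0,w,h,s,out):
    im=cv2.imread(f'pics/{n}.png')[y0:y0+h,x0:x0+w]
    im=np.clip((im/255.)**0.6*255*1.2,0,255).astype(np.uint8)
    cv2.imwrite(f'pics/{out}.png',cv2.resize(im,None,fx=s,fy=s,interpolation=cv2.INTER_CUBIC))
crop('top0',95,100,210,140,3.8,'t_box')
crop('top0',310,150,100,90,6,'t_rack')
crop('scene0',205,50,180,225,2.6,'s_box')
crop('scene0',220,255,120,110,5,'s_rack')
```

```text
(no output)
```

View pics/t_box.png

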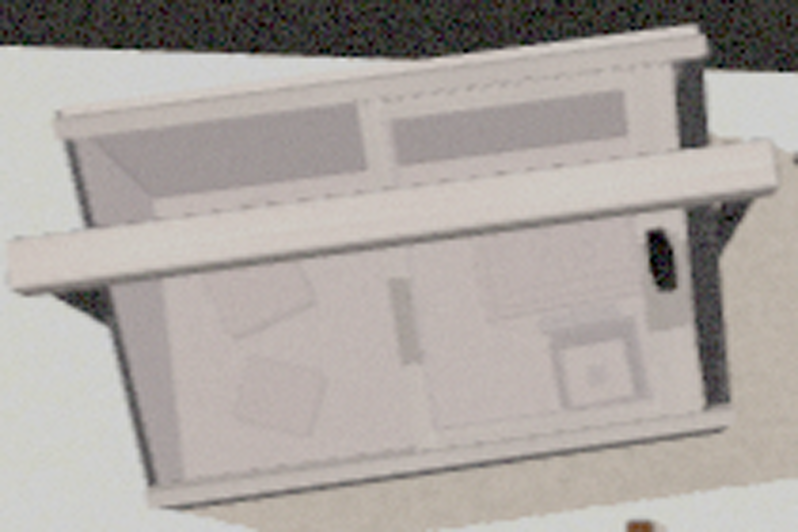

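View pics/t_rack.png

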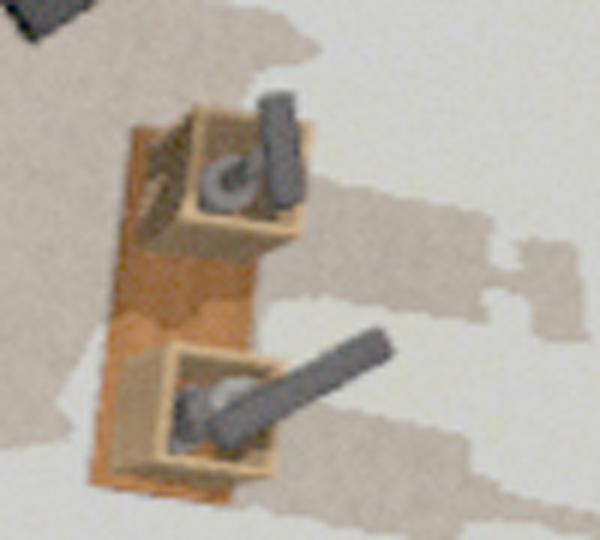

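View pics/s_box.png

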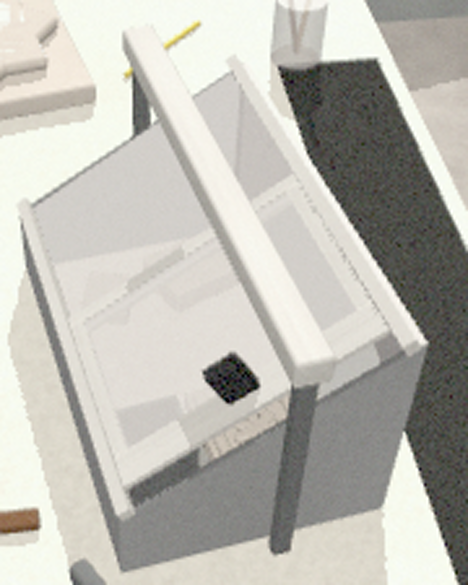

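View pics/s_rack.png

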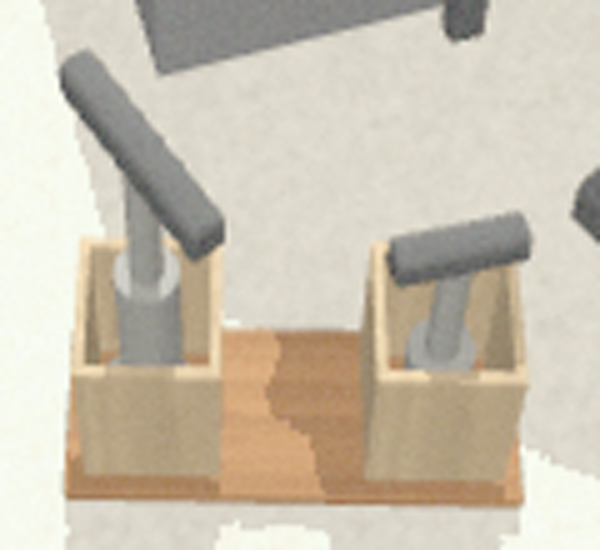

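```bash
cat > m1.py <<'E'
from h import *
C={n:(np.load(f'cal_{n}_0.npz')['K'],np.load(f'cal_{n}_0.npz')['W']) for n in ['scene','top','wrist']}
tb=lambda u,v:(u/3.8+95,v/3.8+100); tr=lambda u,v:(u/6+310,v/6+150)
sb=lambda u,v:(u/2.6+205,v/2.6+50); sr=lambda u,v:(u/5+220,v/5+255)
P={'railFR':(tb(730,410),sb(132,498)),'railFL':(tb(150,488),sb(23,203)),'railBR':(tb(706,40),sb(425,343)),'railBL':(tb(56,115),sb(235,58)),
'lampRf':(tb(777,188),sb(294,372)),'lampRb':(tb(772,140),sb(333,352)),'lampLf':(tb(14,292),sb(124,33)),'lampLb':(tb(8,240),sb(153,25)),
'handle':(tb(660,260),sb(231,376)),
'barN':(tr(222,435),sr(78,72)),'barF':(tr(382,342),sr(205,228)),
'sbarA':(tr(276,95),sr(520,230)),'sbarB':(tr(286,200),sr(395,262)),
'tubeN_lf':(tr(168,343),None)}
if __name__=='__main__':
  for k,(a,b) in P.items():
    if b: x,e=tri([(C['top'],np.array(a)),(C['scene'],np.array(b))]);print(k,x.round(4),np.round(e,1))
  for k in [tr(200,107),tr(312,122),tr(298,250),tr(195,222),tr(170,343),tr(290,362),tr(275,478),tr(150,465)]: print('top rim',onz(C['top'],k,.1).round(4))
  for k in [sr(375,243),sr(518,240),sr(526,380),sr(372,380),sr(80,240),sr(222,240),sr(218,378),sr(72,376)]: print('sc rim',onz(C['scene'],k,.1).round(4))
E
python3 m1.py
```

```text
railFR [ 0.5488 -0.1711  0.1073] [1.  1.3]
railFL [0.4786 0.2302 0.0938] [1.2 1.2]
railBR [ 0.7752 -0.1383  0.226 ] [1.5 1.9]
railBL [0.7052 0.2704 0.2256] [1.1 1. ]
lampRf [ 0.6679 -0.1797  0.2547] [0.2 0.2]
lampRb [ 0.6951 -0.1746  0.2663] [0. 0.]
lampLf [0.5904 0.2775 0.2572] [0.6 0.5]
lampLb [0.6203 0.2819 0.2613] [0.3 0.2]
handle [ 0.6368 -0.1145  0.181 ] [0.2 0.3]
barN [ 0.5048 -0.3004  0.2174] [0.5 0.7]
barF [ 0.542  -0.3636  0.2221] [0. 0.]
sbarA [ 0.6546 -0.3423  0.1558] [0.2 0.4]
sbarB [ 0.6098 -0.3475  0.1516] [0.2 0.2]
top rim [ 0.6608 -0.3245  0.1   ]
top rim [ 0.6554 -0.3757  0.1   ]
top rim [ 0.5965 -0.3685  0.1   ]
top rim [ 0.6079 -0.3218  0.1   ]
top rim [ 0.5527 -0.3102  0.1   ]
top rim [ 0.5457 -0.3643  0.1   ]
top rim [ 0.4936 -0.3569  0.1   ]
top rim [ 0.4979 -0.301   0.1   ]
sc rim [ 0.6108 -0.3144  0.1   ]
sc rim [ 0.6642 -0.319   0.1   ]
sc rim [ 0.6556 -0.3724  0.1   ]
sc rim [ 0.601  -0.3665  0.1   ]
sc rim [ 0.5005 -0.3012  0.1   ]
sc rim [ 0.5538 -0.307   0.1   ]
sc rim [ 0.5462 -0.3599  0.1   ]
sc rim [ 0.494  -0.3536  0.1   ]
```

```bash
cat >> h.py <<'E'
from scipy.spatial.transform import Rotation as Ro
YAW=np.radians(9.7); O=np.array([.626,.048,0.])
def l2w(p): return O+Ro.from_euler('z',YAW).apply(p)
def w2l(p): return Ro.from_euler('z',-YAW).apply(np.asarray(p)-O)
def Rlook(xv,yv):
    x=np.array(xv,float);x/=np.linalg.norm(x);y=np.array(yv,float);y-=x*(x@y);y/=np.linalg.norm(y);return np.c_[x,y,np.cross(x,y)]
def Rhandle(t=30):
    t=np.radians(t);return Ro.from_euler('z',YAW).as_matrix()@Rlook([np.sin(t),0,-np.cos(t)],[0,1,0])
def Rdown(a):  # jaw dir angle deg
    a=np.radians(a);return Rlook([0,0,-1],[np.cos(a),np.sin(a),0])
def plan(p,R,grasp=True,N=None):
    s=monitor.observe();R0=np.array(s['orientation']);p0=np.array(s['ee_pos'])
    p=np.array(p,float)
    if grasp: p=p+R[:,0]*.019
    d=R0.T@(p-p0); r=Ro.from_matrix(R0.T@R).as_rotvec()
    if N is None: N=int(np.ceil(max(np.linalg.norm(d)/.04,np.linalg.norm(r)/.12,1)))
    # per-row: solve row shift such that N identical rows reach it
    rr=r/N; E=Ro.from_rotvec(rr).as_matrix(); S=sum(np.linalg.matrix_power(E,k) for k in range(N))
    row=np.r_[np.linalg.solve(S,d),rr]
    print('t',round(s['time'],2),'err tool',d.round(4),'rot',r.round(3),'N',N,'row',row.round(4).tolist())
    q=p0.copy();Rc=R0.copy();path=[]
    for k in range(N): q=q+Rc@row[:3];Rc=Rc@E;path.append(q.copy())
    print('path mid',path[N//2].round(3),'end',path[-1].round(3),'j',np.round(s['joints'],1),'F',np.round(s['ft_force'],1),'w',round(s['gripper_width'],4))
E
python3 - <<'E'
from h import *
n=np.array([-.5,0,.866])
h=np.array([-.015,-.162,.172])
print(l2w(h),w2l([0.523,-.332,0]))
plan(l2w(h+n*.15+np.array([0,0,.02])),Rhandle())
E
```

```text
[ 0.63850973 -0.1142113   0.172     ] [-0.16555342 -0.35721291  0.        ]
t 0.15 err tool [-0.0912 -0.2929 -0.4667] rot [-2.783 -0.103  0.746] N 25 row [-0.0056, 0.0239, -0.0212, -0.1113, -0.0041, 0.0298]
path mid [ 0.632 -0.48   0.303] end [ 0.574 -0.125  0.305] j [-69.7   7.1  94.6  -0.   78.4  -4.7] F [-0.2 -0.1 -0.4] w 0.0955
```

arm_command --pt "-0.04 0.0 0 -0.11 0 0" --pt "-0.04 0.0 0 -0.11 0 0" --pt "-0.04 0.015 -0.01 -0.11 0 0" --pt "-0.01 0.025 -0.02 -0.11 0 0" --pt "0 0.025 -0.02 -0.11 0 0" --pt "0 0.025 -0.02 -0.11 0 0" --pt "0 0.025 -0.02 -0.11 0 0" --pt "0 0.025 -0.02 -0.11 0 0" --grip 0

```text
time: 0.82
ee_pos: [0.4487, -0.5771, 0.3434]
orientation: [[-0.004, 0.975, -0.222], [0.009, -0.222, -0.975], [-1.0, -0.006, -0.008]]
ft_force: [0.0, 0.7, -0.2]
gripper_width: 0.095
```

```bash
cat > p1.py <<'E'
from h import *
n=np.array([-.5,0,.866])
h=np.array([-.015,-.162,.172])
plan(l2w(h+n*.15+np.array([0,0,.02])),Rhandle())
E
python3 p1.py
```

```text
t 0.82 err tool [ 0.0416  0.0222 -0.4681] rot [-1.914 -0.354  0.509] N 17 row [0.0001, 0.0261, -0.0191, -0.1126, -0.0208, 0.0299]
path mid [ 0.631 -0.366  0.344] end [ 0.574 -0.125  0.305] j [-56.4  15.1  73.2   0.1  92.3 -43.6] F [ 0.   0.7 -0.2] w 0.095
```

arm_command --pt "0 0.022 -0.024 -0.113 -0.02 0.03" --pt "0 0.022 -0.024 -0.113 -0.02 0.03" --pt "0 0.022 -0.024 -0.113 -0.02 0.03" --pt "0 0.024 -0.022 -0.113 -0.02 0.03" --pt "0 0.026 -0.02 -0.113 -0.02 0.03" --pt "0 0.026 -0.02 -0.113 -0.02 0.03" --pt "0 0.026 -0.02 -0.113 -0.02 0.03" --pt "0 0.026 -0.02 -0.113 -0.02 0.03"

```text
time: 1.48
ee_pos: [0.614, -0.3647, 0.3365]
orientation: [[0.261, 0.724, 0.638], [-0.078, 0.675, -0.734], [-0.962, 0.142, 0.233]]
ft_force: [-0.1, -0.3, -0.6]
gripper_width: 0.0949
```

```bash
python3 p1.py
```

```text
t 1.48 err tool [ 0.0007  0.1281 -0.2085] rot [-0.968 -0.192  0.246] N 9 row [0.0001, 0.0235, -0.0157, -0.1075, -0.0213, 0.0273]
path mid [ 0.62  -0.225  0.328] end [ 0.574 -0.125  0.305] j [-37.3   2.9  88.5   5.8  73.8 -80.2] F [-0.1 -0.3 -0.6] w 0.0949
```

arm_command --pt "-0.005 0.022 -0.024 -0.108 -0.021 0.027" --pt "-0.005 0.022 -0.024 -0.108 -0.021 0.027" --pt "-0.005 0.022 -0.022 -0.108 -0.021 0.027" --pt "0 0.024 -0.02 -0.108 -0.021 0.027" --pt "0 0.024 -0.018 -0.108 -0.021 0.027" --pt "0 0.024 -0.016 -0.108 -0.021 0.027" --pt "0 0.024 -0.015 -0.108 -0.021 0.027" --pt "0 0.024 -0.015 -0.108 -0.021 0.027"

```text
time: 2.15
ee_pos: [0.5557, -0.1161, 0.3142]
orientation: [[0.479, -0.115, 0.87], [0.071, 0.993, 0.092], [-0.875, 0.018, 0.483]]
ft_force: [0.3, -0.4, -0.3]
gripper_width: 0.0952
```

```bash
python3 p1.py
```

```text
t 2.15 err tool [ 0.0158 -0.0113  0.0108] rot [-0.056 -0.018  0.011] N 1 row [0.0158, -0.0113, 0.0108, -0.0557, -0.0184, 0.0112]
path mid [ 0.574 -0.125  0.305] end [ 0.574 -0.125  0.305] j [ -25.2  -22.9  115.5   17.4   63.8 -126. ] F [ 0.3 -0.4 -0.3] w 0.0952
```

```bash
cat > cap.py <<'E'
import sys
from h import *
tag=sys.argv[1]
for n in sys.argv[2:]:
    K,W=calib(n);np.savez(f'cal_{n}_{tag}.npz',K=K,W=W)
    im=imaging.capture(n);cv2.imwrite(f'pics/{n}{tag}.png',im)
    im=np.clip((im/255.)**0.6*255*1.2,0,255).astype(np.uint8)
    cv2.imwrite(f'pics/{n}{tag}b.png',cv2.resize(im,(800,600),interpolation=cv2.INTER_CUBIC))
E
python3 cap.py 1 wrist
```

```text
(no output)
```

View pics/wrist1b.png

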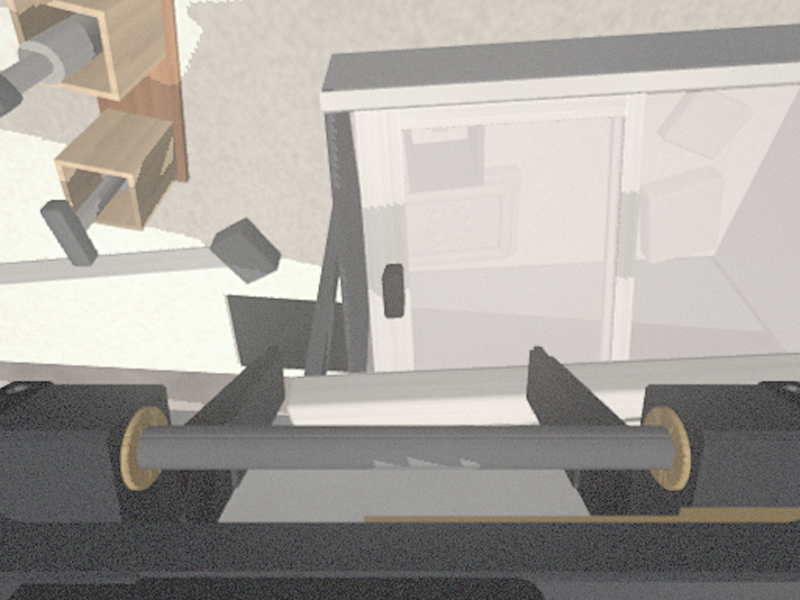

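```bash
cat > hm.py <<'E'
from h import *
import sys
def blob(tag,n,box,thr=25):
    im=cv2.imread(f'pics/{n}{tag}.png').max(2); x0,y0,x1,y1=box
    m=(im[y0:y1,x0:x1]<thr).astype(np.uint8)
    nl,l,st,c=cv2.connectedComponentsWithStats(m); i=1+np.argmax(st[1:,4]); print(n,st[i],c[i]+[x0,y0])
    return c[i]+[x0,y0]
L=lambda n,t:(np.load(f'cal_{n}_{t}.npz')['K'],np.load(f'cal_{n}_{t}.npz')['W'])
if __name__=='__main__':
    for n,t,b in [('scene',0,(270,170,320,215)),('top',0,(255,150,285,185)),('wrist',1,(235,160,275,210))]:
        x0,y0,x1,y1=b;im=cv2.imread(f'pics/{n}{t}.png').max(2)[y0:y1,x0:x1];print(n,np.percentile(im,[0,3,10,20,50]))
    a=blob(0,'scene',(270,170,320,215),40);b=blob(0,'top',(255,150,285,185),40);c=blob(1,'wrist',(235,160,275,210),40)
    for l in ([(L('scene',0),a),(L('wrist',1),c)],[(L('scene',0),a),(L('top',0),b)],[(L('scene',0),a),(L('top',0),b),(L('wrist',1),c)]):
        x,e=tri(l);print(x.round(4),w2l(x).round(4),np.round(e,2))
E
python3 hm.py
```

```text
scene [  0.  12.  25.  94. 152.]
top [ 0.   7.  19.9 25.  93. ]
wrist [ 32.  41.  45.  51. 138.]
scene [ 13  16  22  19 237] [293.45991561 195.41772152]
top [ 21   4   9  31 234] [280.26068376 168.28632479]
wrist [11 33  3  7 10] [246.4 196.2]
[ 0.6373 -0.1204  0.1913] [-0.0172 -0.1679  0.1913] [2.26 4.25]
[ 0.6313 -0.1405  0.2088] [-0.0266 -0.1867  0.2088] [0.22 0.18]
[ 0.6326 -0.1307  0.2014] [-0.0236 -0.1773  0.2014] [ 1.29  4.3  11.89]
```

Run:
```python
from hm import *
a=blob(0,'scene',(270,170,320,215),40);b=blob(0,'top',(260,155,276,182),30);c=blob(1,'wrist',(240,160,270,210),75)
for l in ([(L('scene',0),a),(L('wrist',1),c)],[(L('scene',0),a),(L('top',0),b)],[(L('scene',0),a),(L('top',0),b),(L('wrist',1),c)]):
        x,e=tri(l);print(x.round(4),w2l(x).round(4),np.round(e,2))
h=np.array([-.015,-.165,.175]);n=np.array([-.5,0,.866])
for hh in (h-n*.029,h,h+n*.015):print(proj(L('wrist',1),l2w(hh))*1.5625)
# box corner check: front right rail in wrist (323,108)/1.5625
for p in [(-.124,-.208,.09),(-.12,-.208,.091),(.002,-.235,.233)]: print(p,proj(L('wrist',1),l2w(np.array(p)))*1.5625, proj(L('top',0),l2w(np.array(p))), proj(L('scene',0),l2w(np.array(p))))
```

```text
scene [ 13  16  22  19 237] [293.45991561 195.41772152]
top [ 6  6  7 15 81] [268.67901235 168.18518519]
wrist [  4   9  15  34 427] [251.38407494 185.63700234]
[ 0.6374 -0.1131  0.1783] [-0.0159 -0.1607  0.1783] [0.46 0.86]
[ 0.6369 -0.1146  0.1789] [-0.0166 -0.1621  0.1789] [0.14 0.11]
[ 0.6371 -0.1139  0.179 ] [-0.0163 -0.1614  0.179 ] [0.38 0.3  1.21]
[388.18857634 278.78902147]
[386.30534756 286.99910277]
[385.20395943 291.8006894 ]
(-0.124, -0.208, 0.09) [312.41202081  89.99034015] [288.71460243 211.30832365] [250.30617727 249.60931518]
(-0.12, -0.208, 0.091) [313.34083531  96.47660126] [288.53102522 209.80997603] [252.12334765 248.90154768]
(0.002, -0.235, 0.233) [281.81759688 370.74836854] [299.50381145 152.0523089 ] [317.42478829 202.20575377]
```

```bash
cat > p2.py <<'E'
from h import *
n=np.array([-.5,0,.866]);h=np.array([-.016,-.1615,.174])
plan(l2w(h+n*.06),Rhandle(33));plan(l2w(h),Rhandle(33))
E
python3 p2.py
```

```text
t 2.2 err tool [ 0.1192 -0.0144  0.0083] rot [-0.052 -0.075  0.007] N 4 row [0.0298, -0.0037, 0.0012, -0.0129, -0.0187, 0.0016]
path mid [ 0.601 -0.116  0.235] end [ 0.618 -0.117  0.21 ] j [ -25.1  -23.2  116.    17.5   64.  -126.3] F [ 0.5  2.5 -2.1] w 0.0951
t 2.2 err tool [ 0.1792 -0.0141  0.0097] rot [-0.052 -0.075  0.007] N 5 row [0.0359, -0.0029, 0.0008, -0.0103, -0.015, 0.0013]
path mid [ 0.608 -0.113  0.218] end [ 0.648 -0.112  0.158] j [ -25.1  -23.2  116.    17.5   64.  -126.3] F [ 0.5  2.5 -2.1] w 0.0951
```

arm_command --pt "0.025 -0.004 0.001 -0.012 -0.018 0.0015" --pt "0.025 -0.004 0.001 -0.012 -0.018 0.0015" --pt "0.025 -0.004 0.001 -0.012 -0.018 0.0015" --pt "0.025 -0.003 0.001 -0.012 -0.018 0.0015" --pt "0.015 0 0 0 0 0"

```text
time: 2.62
ee_pos: [0.617, -0.1162, 0.2156]
orientation: [[0.545, -0.168, 0.822], [0.088, 0.986, 0.143], [-0.834, -0.006, 0.552]]
ft_force: [-0.1, 0.4, 0.3]
gripper_width: 0.0949
```

```bash
python3 p2.py; python3 cap.py 2 wrist
```

```text
t 2.62 err tool [ 0.0052 -0.0011 -0.0024] rot [0.002 0.008 0.005] N 1 row [0.0052, -0.0011, -0.0024, 0.0024, 0.0084, 0.0052]
path mid [ 0.618 -0.117  0.21 ] end [ 0.618 -0.117  0.21 ] j [ -23.6  -13.2  118.7   23.7   48.  -135.2] F [-0.1  0.4  0.3] w 0.0949
t 2.62 err tool [ 0.0651 -0.0008 -0.006 ] rot [0.002 0.008 0.005] N 2 row [0.0325, -0.0004, -0.0029, 0.0012, 0.0042, 0.0026]
path mid [ 0.648 -0.112  0.158] end [ 0.648 -0.112  0.158] j [ -23.6  -13.2  118.7   23.7   48.  -135.2] F [-0.1  0.4  0.3] w 0.0949
```

View pics/wrist2b.png

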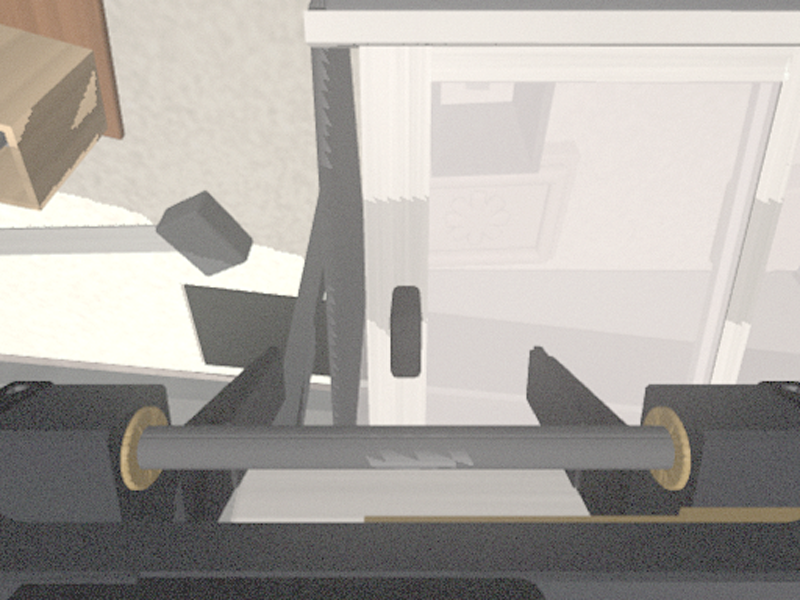

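arm_command --pt "0.03 -0.001 -0.003 0 0.004 0.002" --pt "0.025 0 -0.003 0 0.004 0.002" --pt "0.012 0 0 0 0 0"

```text
time: 2.92
ee_pos: [0.6496, -0.1121, 0.1548]
orientation: [[0.536, -0.168, 0.827], [0.091, 0.986, 0.142], [-0.839, -0.001, 0.544]]
ft_force: [-35.2, -10.4, 54.9]
gripper_width: 0.0948
```

```bash
python3 p2.py; python3 cap.py 3 wrist
```

```text
t 2.92 err tool [-0.0637  0.0003  0.0032] rot [ 0.    -0.001  0.001] N 2 row [-0.0319, 0.0001, 0.0016, 0.0002, -0.0004, 0.0005]
path mid [ 0.618 -0.117  0.21 ] end [ 0.618 -0.117  0.21 ] j [ -21.7   -5.2  117.7   25.3   41.4 -136.7] F [-35.2 -10.4  54.9] w 0.0948
t 2.92 err tool [-0.0038  0.0003  0.0001] rot [ 0.    -0.001  0.001] N 1 row [-0.0038, 0.0003, 0.0001, 0.0003, -0.0007, 0.0009]
path mid [ 0.648 -0.112  0.158] end [ 0.648 -0.112  0.158] j [ -21.7   -5.2  117.7   25.3   41.4 -136.7] F [-35.2 -10.4  54.9] w 0.0948
```

View pics/wrist3b.png

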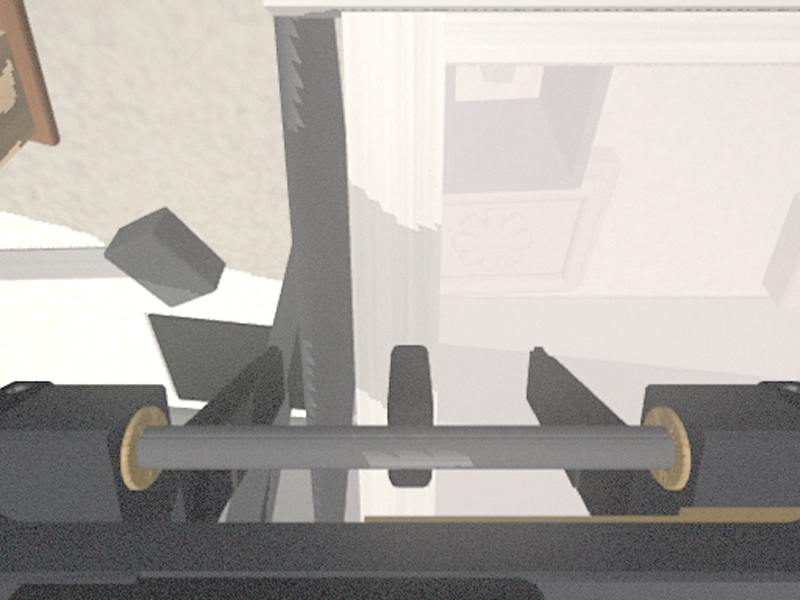

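arm_command --pt "-0.008 0 0 0 0 0" --pt "-0.002 0 0 0 0 0"

```text
time: 3.13
ee_pos: [0.6443, -0.113, 0.1639]
orientation: [[0.534, -0.17, 0.829], [0.093, 0.985, 0.142], [-0.841, 0.001, 0.542]]
ft_force: [0.6, 0.3, 1.2]
gripper_width: 0.0951
```

```bash
python3 p2.py
```

```text
t 3.13 err tool [-0.0532  0.0004  0.0027] rot [ 0.001 -0.004 -0.002] N 2 row [-0.0266, 0.0002, 0.0014, 0.0003, -0.0018, -0.0008]
path mid [ 0.618 -0.117  0.21 ] end [ 0.618 -0.117  0.21 ] j [ -22.1   -6.3  117.8   25.    42.7 -136.4] F [0.6 0.3 1.2] w 0.0951
t 3.13 err tool [ 0.0067  0.0003 -0.0002] rot [ 0.001 -0.004 -0.002] N 1 row [0.0067, 0.0003, -0.0002, 0.0005, -0.0036, -0.0016]
path mid [ 0.648 -0.112  0.158] end [ 0.648 -0.112  0.158] j [ -22.1   -6.3  117.8   25.    42.7 -136.4] F [0.6 0.3 1.2] w 0.0951
```

arm_command --pt "0 0 0 0 0 0" --pt "0 0 0 0 0 0" --pt "0 0 0 0 0 0" --pt "0 0 0 0 0 0" --pt "0 0 0 0 0 0" --pt "0 0 0 0 0 0" --grip 255 --grip_force 25

```text
time: 3.63
ee_pos: [0.6443, -0.1139, 0.1675]
orientation: [[0.537, -0.168, 0.826], [0.091, 0.986, 0.142], [-0.839, -0.001, 0.545]]
ft_force: [0.4, 0.0, 0.5]
gripper_width: 0.0607
```

```bash
python3 p2.py
```

```text
t 3.63 err tool [-0.0501  0.0011  0.0011] rot [0.001 0.    0.001] N 2 row [-0.025, 0.0006, 0.0005, 0.0003, 0.0001, 0.0006]
path mid [ 0.618 -0.117  0.21 ] end [ 0.618 -0.117  0.21 ] j [ -22.1   -6.7  117.7   24.9   42.8 -136.4] F [0.4 0.  0.5] w 0.0607
t 3.63 err tool [ 0.0099  0.0012 -0.0021] rot [0.001 0.    0.001] N 1 row [0.0099, 0.0012, -0.0021, 0.0006, 0.0003, 0.0013]
path mid [ 0.648 -0.112  0.158] end [ 0.648 -0.112  0.158] j [ -22.1   -6.7  117.7   24.9   42.8 -136.4] F [0.4 0.  0.5] w 0.0607
```

arm_command --pt "0.004 0 0 0 0 0" --pt "0 0 0 0 0 0" --pt "0 0 0 0 0 0" --pt "0 0 0 0 0 0" --pt "0 0 0 0 0 0" --pt "0 0 0 0 0 0" --pt "0 0 0 0 0 0" --pt "0 0 0 0 0 0"

```text
time: 4.3
ee_pos: [0.6463, -0.1128, 0.1629]
orientation: [[0.536, -0.169, 0.827], [0.092, 0.986, 0.142], [-0.839, 0.0, 0.544]]
ft_force: [-0.0, -0.4, 0.2]
gripper_width: 0.0139
```

```bash
python3 p2.py
```

```text
t 4.3 err tool [-0.0551  0.0004  0.0016] rot [ 0.    -0.001 -0.   ] N 2 row [-0.0275, 0.0002, 0.0008, 0.0001, -0.0005, -0.0002]
path mid [ 0.618 -0.117  0.21 ] end [ 0.618 -0.117  0.21 ] j [ -22.    -6.1  117.7   25.1   42.4 -136.5] F [-0.  -0.4  0.2] w 0.0139
t 4.3 err tool [ 0.0048  0.0004 -0.0015] rot [ 0.    -0.001 -0.   ] N 1 row [0.0048, 0.0004, -0.0015, 0.0001, -0.001, -0.0004]
path mid [ 0.648 -0.112  0.158] end [ 0.648 -0.112  0.158] j [ -22.    -6.1  117.7   25.1   42.4 -136.5] F [-0.  -0.4  0.2] w 0.0139
```

Gripped at 13.9 mm. Slide to +y.

arm_command --pt "0 0.015 0 0 0 0" --pt "0 0.02 0 0 0 0" --pt "0 0.02 0 0 0 0" --pt "0 0.02 0 0 0 0" --pt "0 0.02 0 0 0 0"

```text
time: 4.72
ee_pos: [0.6311, -0.0237, 0.163]
orientation: [[0.538, -0.16, 0.827], [0.082, 0.987, 0.138], [-0.839, -0.007, 0.544]]
ft_force: [1.4, -3.3, -1.3]
gripper_width: 0.0142
```

```bash
cat > st.py <<'E'
from h import *
s=monitor.observe();R=np.array(s['orientation']);g=np.array(s['ee_pos'])-.019*R[:,0]
print('t',round(s['time'],2),'grasp local',w2l(g).round(4),'world',g.round(4),'F',np.round(s['ft_force'],1),'Ftool',(R.T@s['ft_force']).round(1),'w',round(s['gripper_width'],4),'j',np.round(s['joints'],0),'jawyaw',round(np.degrees(np.arctan2(R[1,1],R[0,1])),1),'T',np.round(s['torque'],2))
print('rot err vs handle', Ro.from_matrix(R.T@Rhandle(33)).as_rotvec().round(3))
E
python3 st.py
```

```text
t 4.72 grasp local [-0.0174 -0.0714  0.1789] world [ 0.6209 -0.0253  0.1789] F [ 1.4 -3.3 -1.3] Ftool [ 1.6 -3.5 -0. ] w 0.0142 j [ -12.  -11.  122.   18.   39. -122.] jawyaw 99.2 T [0.25 0.18 0.25]
rot err vs handle [-0.003 -0.     0.01 ]
```

arm_command --pt "0 0.02 0 0 0 0" --pt "0 0.02 0 0 0 0" --pt "0 0.02 0 0 0 0.005" --pt "0 0.015 0 0 0 0.005" --pt "0 0.006 0 0 0 0"

```text
time: 5.13
ee_pos: [0.6182, 0.0526, 0.163]
orientation: [[0.541, -0.165, 0.824], [0.076, 0.986, 0.148], [-0.837, -0.018, 0.546]]
ft_force: [6.3, -50.2, -6.6]
gripper_width: 0.0147
```

```bash
python3 st.py
```

```text
t 5.13 grasp local [-0.0173  0.0062  0.1789] world [0.6079 0.0512 0.1789] F [  6.3 -50.2  -6.6] Ftool [  5.2 -50.4  -5.8] w 0.0147 j [  -3.  -13.  124.   10.   37. -109.] jawyaw 99.5 T [-6.59 -0.05 -4.47]
rot err vs handle [0.007 0.002 0.016]
```

arm_command --pt "0 -0.003 0 0 0 0" --pt "0 0 0 0 0 0" --pt "0 0 0 0 0 0" --pt "0 0 0 0 0 0" --grip 150

```text
time: 5.47
ee_pos: [0.6188, 0.0482, 0.163]
orientation: [[0.542, -0.164, 0.824], [0.073, 0.986, 0.148], [-0.837, -0.02, 0.547]]
ft_force: [0.1, -0.2, 0.2]
gripper_width: 0.0353
```

```bash
python3 st.py; python3 cap.py 4 top scene
```

```text
t 5.47 grasp local [-0.0175  0.0017  0.1789] world [0.6085 0.0468 0.1789] F [ 0.1 -0.2  0.2] Ftool [-0.1 -0.2  0.1] w 0.0353 j [  -3.  -13.  124.   10.   37. -109.] jawyaw 99.4 T [0.05 0.19 0.03]
rot err vs handle [0.007 0.003 0.019]
```

View pics/top4b.png

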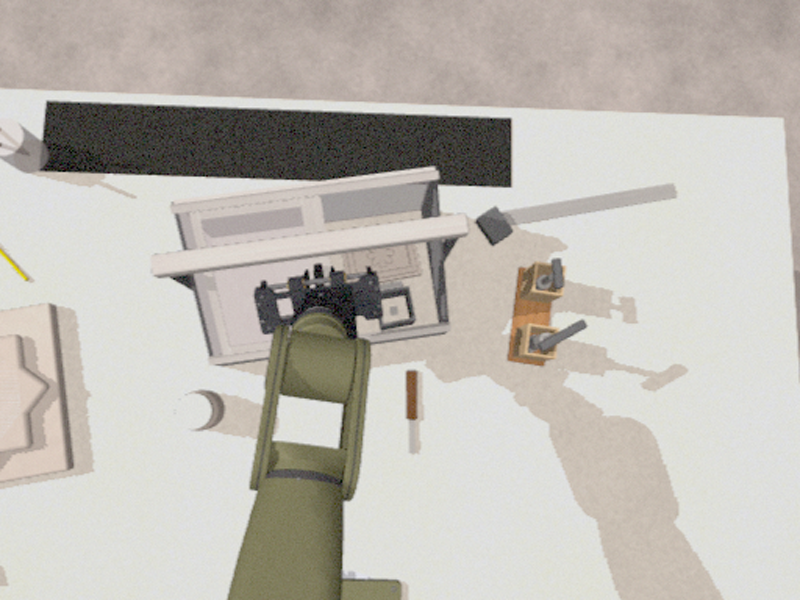

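View pics/scene4b.png

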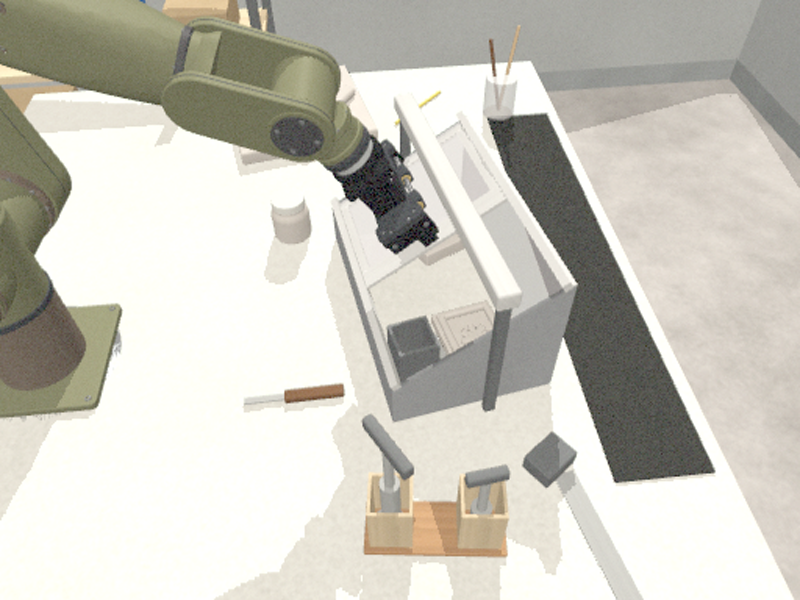

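arm_command --pt "-0.015 0 0 0 0 0" --pt "-0.03 0 0 0 0 0" --pt "-0.04 0 0 0 0 0" --pt "-0.04 0 0 0 0 0" --pt "-0.03 0 0 0 0 0" --grip 60

```text
time: 5.98
ee_pos: [0.5295, 0.0383, 0.2865]
orientation: [[0.525, -0.167, 0.835], [0.077, 0.986, 0.149], [-0.848, -0.014, 0.53]]
ft_force: [0.5, -0.5, 1.0]
gripper_width: 0.0669
```

```bash
python3 st.py
python3 - <<'E'
from h import *
# view pose above the shaft: camera over shaft. 
c=imaging.calibration('wrist');print(np.round(c['hand_eye'],3))
C=(np.load('cal_top_4.npz')['K'],np.load('cal_top_4.npz')['W'])
print(onz(C,(397/1.5625,310/1.5625),.078),onz(C,(394/1.5625,311/1.5625),.03))
im=cv2.imread('pics/top4.png')[180:215,230:275]
im=np.clip((im/255.)**0.6*255*1.2,0,255).astype(np.uint8)
cv2.imwrite('pics/shaft4.png',cv2.resize(im,None,fx=16,fy=16,interpolation=cv2.INTER_CUBIC))
im=cv2.imread('pics/scene4.png')[195:250,240:290]
im=np.clip((im/255.)**0.6*255*1.2,0,255).astype(np.uint8)
cv2.imwrite('pics/shafts4.png',cv2.resize(im,None,fx=10,fy=10,interpolation=cv2.INTER_CUBIC))
E
```

```text
t 5.98 grasp local [-0.1068  0.007   0.3026] world [0.5195 0.0369 0.3026] F [ 0.5 -0.5  1. ] Ftool [-0.7 -0.6  0.8] w 0.0669 j [  -6.  -32.  125.    9.   56. -109.] jawyaw 99.6 T [ 0.1   0.12 -0.01]
rot err vs handle [ 0.006 -0.017  0.013]
[[ 0.001 -0.271  0.962 -0.169]
 [ 1.     0.001 -0.     0.001]
 [-0.001  0.962  0.271 -0.076]
 [ 0.     0.     0.     1.   ]]
[ 0.57273742 -0.08419671  0.078     ] [ 0.57684302 -0.08086757  0.03      ]
```

View pics/shaft4.png

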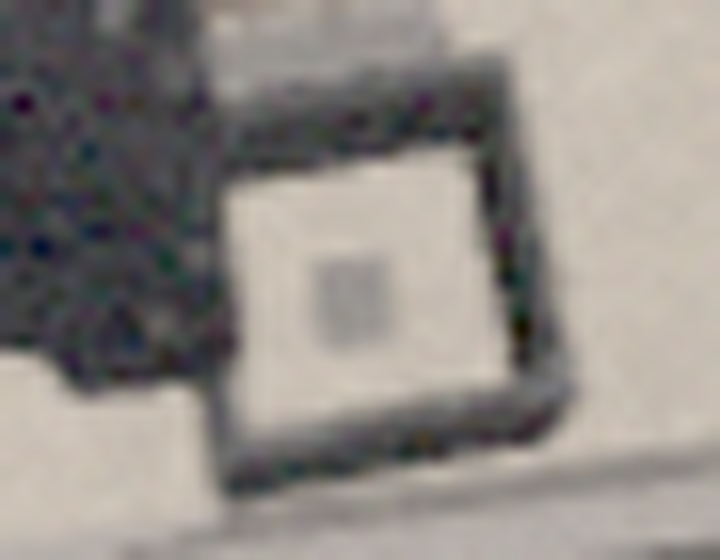

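View pics/shafts4.png

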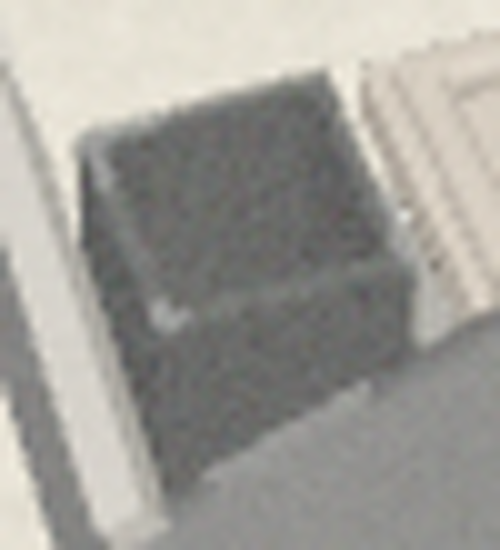

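```bash
cat > p3.py <<'E'
from h import *
st=w2l([.577,-.081,0])
print(st)
p=l2w(st+np.array([-.03,0,.24]))
plan(p,Rhandle(0),grasp=False)
E
python3 p3.py
```

```text
[-0.0700346  -0.11889977  0.        ]
t 5.98 err tool [ 0.0393 -0.1249 -0.0282] rot [0.003 0.559 0.014] N 5 row [0.0089, -0.025, -0.0038, 0.0005, 0.1118, 0.0028]
path mid [ 0.543 -0.036  0.259] end [ 0.547 -0.086  0.24 ] j [  -5.8  -31.7  124.6    8.9   56.1 -108.6] F [ 0.5 -0.5  1. ] w 0.0669
```

arm_command --pt "0.008 -0.025 -0.005 0 0.112 0.003" --pt "0.008 -0.025 -0.005 0 0.112 0.003" --pt "0.009 -0.025 -0.004 0 0.112 0.003" --pt "0.009 -0.025 -0.003 0 0.112 0.003" --pt "0.009 -0.025 -0.003 0 0.1 0.003" --grip 0

```text
time: 6.4
ee_pos: [0.5453, -0.0866, 0.2689]
orientation: [[0.039, -0.178, 0.983], [-0.006, 0.984, 0.178], [-0.999, -0.013, 0.038]]
ft_force: [-0.2, 0.5, 1.3]
gripper_width: 0.0943
```

```bash
python3 p3.py
```

```text
[-0.0700346  -0.11889977  0.        ]
t 6.4 err tool [0.0289 0.0005 0.0011] rot [0.01  0.038 0.013] N 1 row [0.0289, 0.0005, 0.0011, 0.0095, 0.0376, 0.0129]
path mid [ 0.547 -0.086  0.24 ] end [ 0.547 -0.086  0.24 ] j [ -14.7   -8.5  104.8    0.2   81.4 -115. ] F [-0.2  0.5  1.3] w 0.0943
```

arm_command --pt "0.02 0 0 0.01 0.036 0.013" --pt "0.01 0 0 0 0 0" --pt "0 0 0 0 0 0"

```text
time: 6.65
ee_pos: [0.5496, -0.0907, 0.2369]
orientation: [[-0.003, -0.165, 0.986], [-0.0, 0.986, 0.165], [-1.0, -0.0, -0.003]]
ft_force: [0.0, -0.4, -0.1]
gripper_width: 0.0947
```

```bash
python3 st.py; python3 cap.py 5 wrist
```

```text
t 6.65 grasp local [-0.0986 -0.1239  0.2559] world [ 0.5497 -0.0907  0.2559] F [ 0.  -0.4 -0.1] Ftool [ 0.1 -0.4 -0.1] w 0.0947 j [ -15.   -5.  105.   -0.   80. -114.] jawyaw 99.5 T [ 0.1  -0.12 -0.05]
rot err vs handle [-0.004 -0.579  0.001]
```

View pics/wrist5b.png

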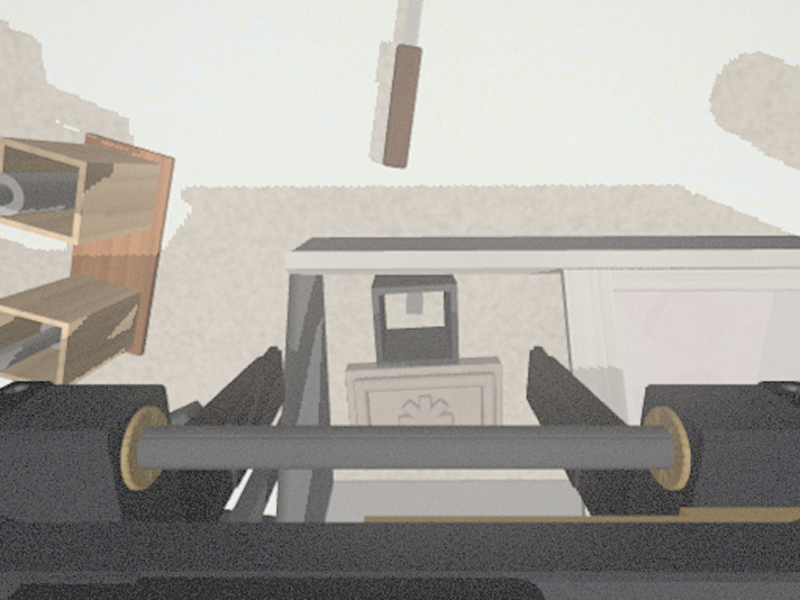

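Run:
```python
from h import *
st=np.array([-.07,-.119,0])
plan(l2w(st+np.array([.0225,0,.235])),Rhandle(-15.7),grasp=False)
```

```text
t 6.7 err tool [0.0023 0.0048 0.0513] rot [-0.004  0.272 -0.   ] N 3 row [-0.0008, 0.0016, 0.0171, -0.0013, 0.0906, -0.0001]
path mid [ 0.583 -0.082  0.237] end [ 0.599 -0.077  0.235] j [-1.480e+01 -5.400e+00  1.050e+02 -1.000e-01  8.050e+01 -1.143e+02] F [-1.7  0.8 -0.2] w 0.0953
```

arm_command --pt "-0.001 0.002 0.017 0 0.09 0" --pt "-0.001 0.002 0.017 0 0.09 0" --pt "-0.001 0.001 0.017 0 0.09 0" --pt "0 0 0 0 0 0" --pt "0 0 0 0 0 0"

```text
time: 7.12
ee_pos: [0.5947, -0.0729, 0.2343]
orientation: [[-0.277, -0.168, 0.946], [-0.046, 0.986, 0.161], [-0.96, 0.001, -0.281]]
ft_force: [-0.8, 0.1, 0.6]
gripper_width: 0.0951
```

```bash
python3 st.py; python3 cap.py 6 wrist
python3 - <<'E'
import cv2,numpy as np
for t,(x0,y0,w,h) in {'5':(225,165,90,75),'6':(215,150,100,85)}.items():
    im=cv2.imread(f'pics/wrist{t}.png')[y0:y0+h,x0:x0+w]
    im=np.clip((im/255.)**0.6*255*1.2,0,255).astype(np.uint8)
    cv2.imwrite(f'pics/w{t}c.png',cv2.resize(im,None,fx=7,fy=7,interpolation=cv2.INTER_CUBIC))
E
```

```text
t 7.12 grasp local [-0.0459 -0.1139  0.2525] world [ 0.5999 -0.072   0.2525] F [-0.8  0.1  0.6] Ftool [-0.3  0.2 -0.9] w 0.0951 j [ -10.   10.   90.   -5.   95. -109.] jawyaw 99.7 T [ 0.1  -0.31  0.  ]
rot err vs handle [-0.001 -0.861 -0.001]
```

View pics/wrist6b.png

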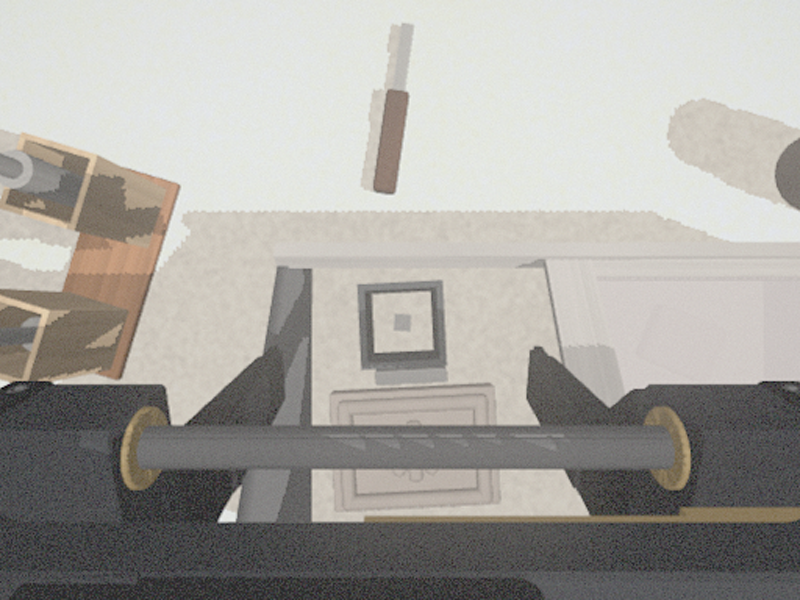

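View pics/w6c.png

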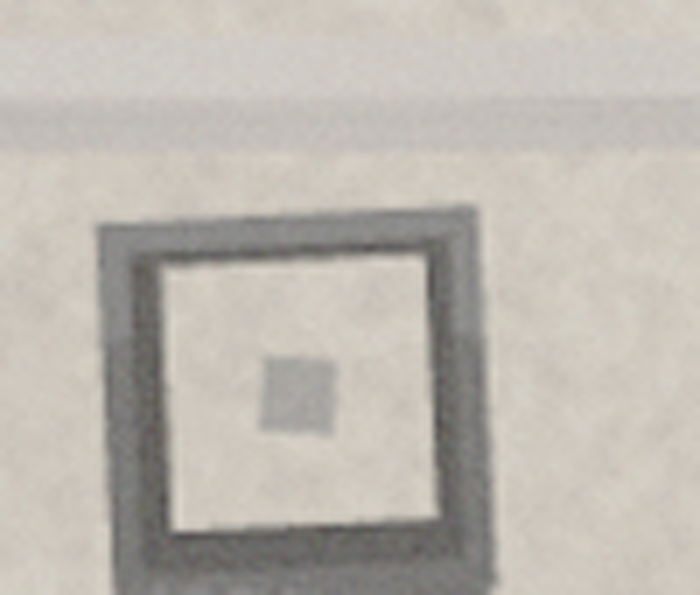

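View pics/w5c.png

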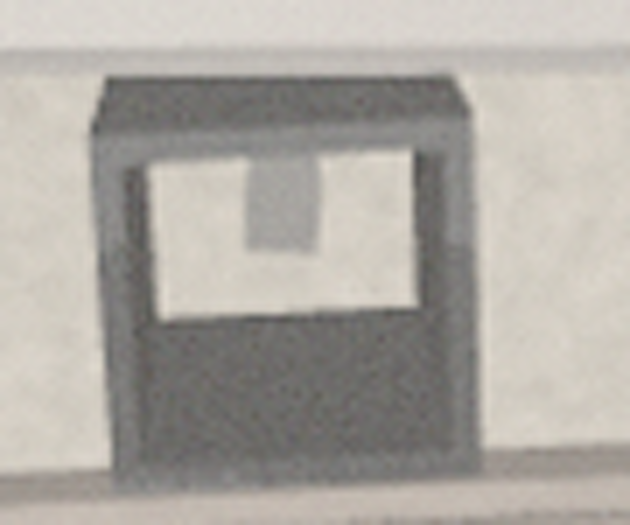

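Run:
```python
from hm import *
c6=L('wrist',6);c5=L('wrist',5);ct=L('top',4)
f6=lambda u,v:np.array([u/7+215-.43,v/7+150-.43])
f5=lambda u,v:np.array([u/7+225-.43,v/7+165-.43])
co=[onz(c6,f6(*p),.02) for p in [(262,356),(336,358),(333,436),(258,432)]]
co=np.array(co);c=co.mean(0);print('stem',c,w2l(c));
for i in range(4): d=co[(i+1)%4]-co[i];print('edge',np.linalg.norm(d[:2]).round(4),np.degrees(np.arctan2(d[1],d[0])).round(1)%90)
fl=np.array([onz(c6,f6(*p),0) for p in [(160,265),(428,252),(440,520),(172,532)]]);print('floor',fl.mean(0))
for i in range(4): d=fl[(i+1)%4]-fl[i];print('edge',np.linalg.norm(d[:2]).round(4),np.degrees(np.arctan2(d[1],d[0])).round(1)%90)
a,b=onz(c6,f6(100,227),.078),onz(c6,f6(475,207),.078);print('mouth top edge',a,b,np.linalg.norm(a-b),np.degrees(np.arctan2(*(b-a)[[1,0]]))%90)
tf=np.array([onz(ct,np.array([230+u/16-.47,180+v/16-.47]),.0) for u,v in [(225,180),(470,150),(510,380),(240,425)]]);print('top floor',tf.mean(0))
ts=np.array([onz(ct,np.array([230+u/16-.47,180+v/16-.47]),.015) for u,v in [(352,303)]]);print('top stem',ts)
print(tri([(c6,f6(297,394)),(c5,f5(283,228)),(ct,np.array([230+352/16-.47,180+303/16-.47]))]))
# mouth height: duct outer top-left corner in both wrist views
print(tri([(c6,f6(100,227)),(c5,f5(92,133))]),tri([(c6,f6(475,207)),(c5,f5(470,115))]))
# key / rack check wrist6
```

```text
stem [ 0.58251607 -0.07746902  0.02      ] [-0.06400245 -0.11634867  0.02      ]
edge 0.0139 8.099999999999994
edge 0.0147 7.5
edge 0.0141 6.599999999999994
edge 0.0143 6.699999999999989
floor [ 0.5823811  -0.07708557  0.        ]
edge 0.053 12.400000000000006
edge 0.0529 12.2
edge 0.0529 12.200000000000003
edge 0.0527 12.300000000000011
mouth top edge [ 0.55941129 -0.11313498  0.078     ] [ 0.54612601 -0.05428034  0.078     ] 0.060335461519807516 12.720207881797421
top floor [ 0.58589315 -0.08178266  0.        ]
top stem [[ 0.58033723 -0.07959393  0.015     ]]
(array([ 0.58025209, -0.07806311,  0.03373118]), [np.float64(1.3210120887796886), np.float64(0.5961921059026499), np.float64(0.8517637450399081)])
(array([ 0.55923251, -0.11361349,  0.07298598]), [np.float64(0.05369478664453143), np.float64(0.05396533430404624)]) (array([ 0.54587416, -0.05404245,  0.07452407]), [np.float64(0.008535505725652233), np.float64(0.008647089927983038)])
```

```bash
cat > p4.py <<'E'
from h import *
import sys
z=float(sys.argv[1]) if len(sys.argv)>1 else .36
plan([.5235,-.332,z],Rdown(30.4),grasp=False)
E
python3 p4.py
```

```text
t 7.17 err tool [-0.0897 -0.2436 -0.144 ] rot [ 1.2   -0.25   0.171] N 11 row [-0.0111, -0.0264, 0.0013, 0.1091, -0.0227, 0.0155]
path mid [ 0.6   -0.228  0.301] end [ 0.524 -0.332  0.36 ] j [  -9.6   10.3   90.3   -5.3   94.9 -109. ] F [-1.3 -0.9 -0.2] w 0.095
```

arm_command --pt "-0.035 -0.01 -0.015 0 -0.03 0" --pt "-0.038 -0.01 -0.015 0 -0.06 0" --pt "-0.038 -0.01 -0.015 0 -0.08 0"

```text
time: 7.42
ee_pos: [0.5773, -0.1019, 0.3437]
orientation: [[-0.125, -0.174, 0.977], [-0.012, 0.985, 0.174], [-0.992, 0.01, -0.125]]
ft_force: [0.9, 0.1, -0.3]
gripper_width: 0.0951
```

```bash
python3 p4.py
```

```text
t 7.42 err tool [-0.0067 -0.217  -0.0945] rot [ 1.214 -0.116  0.067] N 11 row [-0.0015, -0.0226, 0.0033, 0.1103, -0.0105, 0.0061]
path mid [ 0.584 -0.237  0.352] end [ 0.524 -0.332  0.36 ] j [ -14.1    0.8   89.2   -2.4   96.8 -114.2] F [ 0.9  0.1 -0.3] w 0.0951
```

arm_command --pt "-0.003 -0.024 0 0.113 -0.01 0.006" --pt "-0.003 -0.024 0 0.113 -0.01 0.006" --pt "-0.003 -0.024 0.002 0.113 -0.01 0.006" --pt "-0.002 -0.024 0.003 0.113 -0.01 0.006" --pt "-0.002 -0.024 0.003 0.113 -0.01 0.006" --pt "-0.002 -0.023 0.003 0.113 -0.01 0.006" --pt "-0.002 -0.023 0.003 0.113 -0.01 0.006" --pt "-0.002 -0.023 0.003 0.113 -0.01 0.006"

```text
time: 8.08
ee_pos: [0.5406, -0.2881, 0.4019]
orientation: [[0.03, 0.695, 0.718], [-0.011, 0.719, -0.695], [-1.0, 0.013, 0.029]]
ft_force: [0.2, 0.1, -0.7]
gripper_width: 0.0949
```

```bash
python3 p4.py
```

```text
t 8.08 err tool [ 0.0418 -0.044   0.017 ] rot [ 0.271  0.027 -0.017] N 3 row [0.014, -0.0141, 0.0071, 0.0905, 0.0089, -0.0056]
path mid [ 0.531 -0.318  0.374] end [ 0.523 -0.332  0.36 ] j [-33.3  -1.7  86.    0.4  93.9 -79.2] F [ 0.2  0.1 -0.7] w 0.0949
```

arm_command --pt "0.014 -0.014 0.007 0.092 0.009 -0.006" --pt "0.014 -0.014 0.007 0.092 0.009 -0.006" --pt "0.014 -0.014 0.007 0.092 0.009 -0.006" --pt "0 0 0 0 0 0"

```text
time: 8.42
ee_pos: [0.5141, -0.3346, 0.3716]
orientation: [[0.018, 0.876, 0.481], [-0.015, 0.481, -0.876], [-1.0, 0.008, 0.021]]
ft_force: [-0.0, 0.6, -0.8]
gripper_width: 0.095
```

```bash
python3 p4.py; python3 cap.py 7 wrist
```

```text
t 8.42 err tool [0.0118 0.0094 0.002 ] rot [-0.028  0.021 -0.008] N 1 row [0.0118, 0.0094, 0.002, -0.0284, 0.0215, -0.008]
path mid [ 0.524 -0.332  0.36 ] end [ 0.524 -0.332  0.36 ] j [-38.   -1.3  88.4  -0.   91.5 -66.8] F [-0.   0.6 -0.8] w 0.095
```

View pics/wrist7b.png

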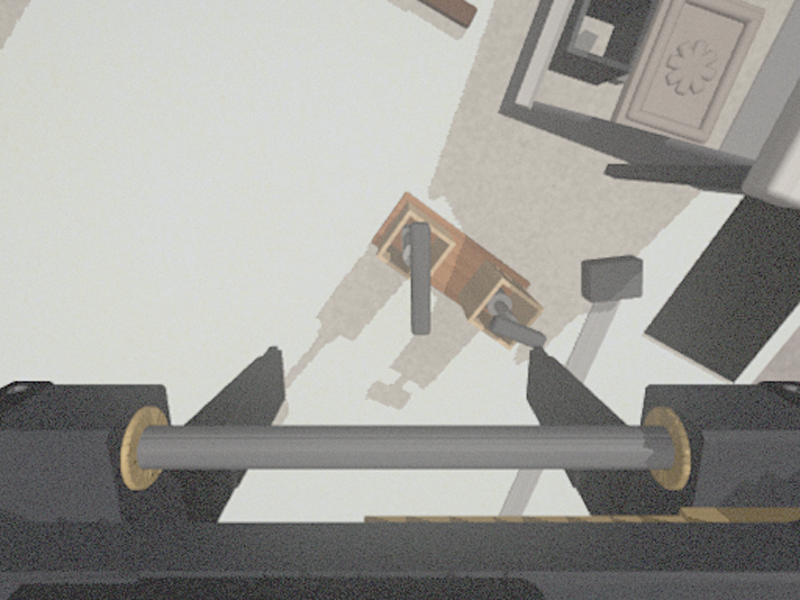

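Run:
```python
from hm import *
import m1
w=L('wrist',7);s=L('scene',0);t=L('top',0)
f=lambda u,v:np.array([u/1.5625-.18,v/1.5625-.18])
im=cv2.imread('pics/wrist7.png')[110:250,220:370]
im=np.clip((im/255.)**0.6*255*1.2,0,255).astype(np.uint8);cv2.imwrite('pics/w7c.png',cv2.resize(im,None,fx=4.2,fy=4.2,interpolation=cv2.INTER_CUBIC))
for a,b in [((420,224),'barN'),((421.5,333),'barF')]:
    pt,ps=np.array(m1.P[b][0]),np.array(m1.P[b][1])
    for l in ([(w,f(*a)),(s,ps)],[(w,f(*a)),(t,pt)],[(w,f(*a)),(s,ps),(t,pt)]):
        x,e=tri(l);print(b,x.round(4),np.round(e,1))
A=onz(w,f(420,223),.222);B=onz(w,f(421.5,334),.222);print(A,B,(A+B)/2,np.linalg.norm(A-B),np.degrees(np.arctan2(*(B-A)[[1,0]])))
```

```text
barN [ 0.5067 -0.296   0.2106] [0.6 0.4]
barN [ 0.5025 -0.2922  0.2481] [1.2 0.5]
barN [ 0.5055 -0.2984  0.2158] [3.1 0.5 1.3]
barF [ 0.5437 -0.3625  0.2209] [1.5 1.1]
barF [ 0.5383 -0.3524  0.2537] [0.2 0.1]
barF [ 0.543  -0.363   0.2219] [2.1 0.7 0.5]
[ 0.50593418 -0.29423235  0.222     ] [ 0.54554065 -0.36258427  0.222     ] [ 0.52573741 -0.32840831  0.222     ] 0.07899783290360708 -59.90988700739535
```

View pics/w7c.png

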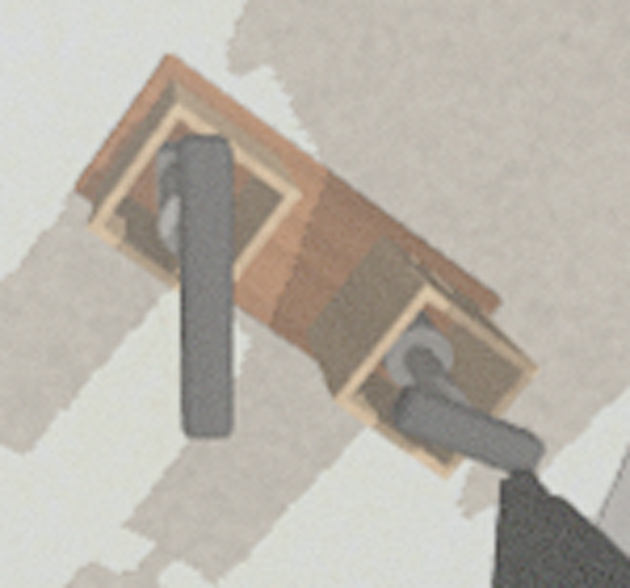

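```bash
cat > p5.py <<'E'
from h import *
import sys
plan([.525,-.330,float(sys.argv[1])],Rdown(30.1))
E
python3 p5.py .27
```

```text
t 8.47 err tool [ 0.1231  0.0094 -0.0013] rot [-0.019  0.024 -0.01 ] N 4 row [0.0308, 0.0025, -0.0, -0.0049, 0.0059, -0.0025]
path mid [ 0.523 -0.331  0.282] end [ 0.525 -0.33   0.251] j [-38.   -1.4  88.3   0.   91.6 -67. ] F [ 1.1 -1.3  0.8] w 0.0948
```

arm_command --pt "0.026 0.0025 0 -0.005 0.006 -0.003" --pt "0.026 0.0025 0 -0.005 0.006 -0.003" --pt "0.026 0.0025 0 -0.005 0.006 -0.003" --pt "0.025 0.002 0 -0.004 0.006 -0.001" --pt "0.01 0 0 0 0 0"

```text
time: 8.88
ee_pos: [0.5269, -0.3275, 0.2761]
orientation: [[0.027, 0.858, 0.512], [-0.016, 0.513, -0.858], [-1.0, 0.015, 0.027]]
ft_force: [-0.0, 0.8, -1.0]
gripper_width: 0.0951
```

```bash
python3 p5.py .217; python3 cap.py 8 wrist
```

```text
t 8.88 err tool [ 0.0781 -0.0041 -0.0009] rot [ 0.013  0.027 -0.015] N 2 row [0.039, -0.0019, -0.0002, 0.0064, 0.0135, -0.0075]
path mid [ 0.525 -0.33   0.198] end [ 0.525 -0.33   0.198] j [-36.9   0.5  95.6   0.2  82.1 -67.8] F [-0.   0.8 -1. ] w 0.0951
```

View pics/wrist8b.png

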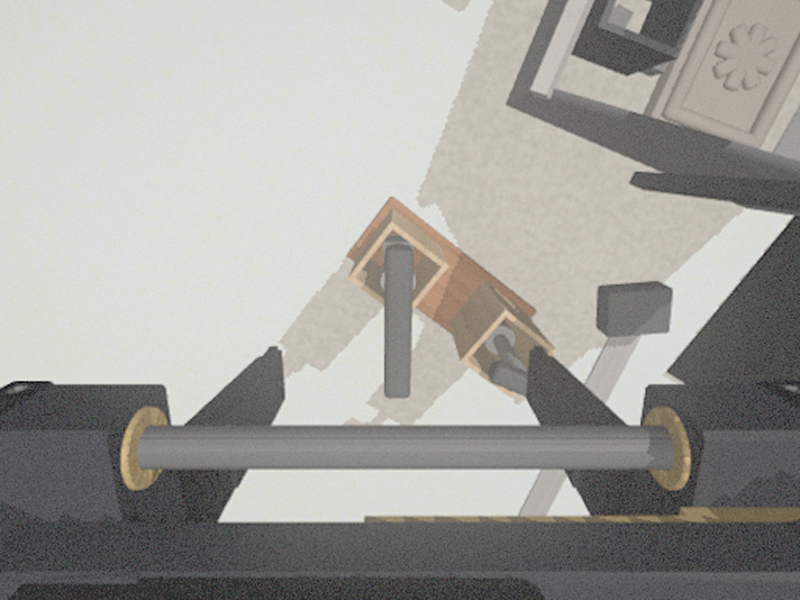

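```bash
python3 - <<'E'
from hm import *
import m1
w=L('wrist',7);w8=L('wrist',8);s=L('scene',0)
f=lambda u,v:np.array([u/1.5625-.18,v/1.5625-.18])
r=[]
for a,c,b in [((420,224),(398,243),'barN'),((421.5,333),(397,396),'barF')]:
    ps=np.array(m1.P[b][1])
    for l in ([(w,f(*a)),(w8,f(*c))],[(w,f(*a)),(s,ps),(w8,f(*c))]):
        x,e=tri(l);print(b,x.round(4),np.round(e,1))
for z in (.218,.222):
  A=onz(w8,f(398,242),z);B=onz(w8,f(397,397),z);print((A+B)/2,np.linalg.norm(A-B),np.degrees(np.arctan2(*(B-A)[[1,0]])))
E
python3 p5.py .217
```

```text
barN [ 0.5089 -0.2984  0.1824] [1.  1.4]
barN [ 0.5063 -0.2951  0.209 ] [1.4 0.2 1.7]
barF [ 0.5454 -0.3626  0.2201] [0.2 0.2]
barF [ 0.5441 -0.3624  0.2209] [1.2 1.4 1.1]
[ 0.525179   -0.32826574  0.218     ] 0.08295723663509305 -59.76767199897379
[ 0.52445164 -0.32702927  0.222     ] 0.0814839409116516 -59.767671998973725
t 8.93 err tool [ 0.0774 -0.0038 -0.0004] rot [ 0.013  0.026 -0.014] N 2 row [0.0387, -0.0018, 0.0, 0.0063, 0.0128, -0.0071]
path mid [ 0.525 -0.33   0.198] end [ 0.525 -0.33   0.198] j [-36.9   0.5  95.7   0.2  82.2 -67.8] F [-0.1  0.2 -1.6] w 0.095
```

arm_command --pt "0.036 -0.002 0 0.006 0.013 -0.007" --pt "0.03 -0.002 0 0.006 0.013 -0.007" --pt "0.01 0 0 0 0 0" --pt "0 0 0 0 0 0"

```text
time: 9.27
ee_pos: [0.5277, -0.3296, 0.2086]
orientation: [[0.014, 0.862, 0.507], [-0.009, 0.507, -0.862], [-1.0, 0.008, 0.015]]
ft_force: [-0.3, -0.0, -0.4]
gripper_width: 0.0952
```

```bash
python3 p5.py .217
```

```text
t 9.27 err tool [ 0.0105 -0.0026 -0.0012] rot [ 0.007  0.015 -0.008] N 1 row [0.0105, -0.0026, -0.0012, 0.0068, 0.0145, -0.0076]
path mid [ 0.525 -0.33   0.198] end [ 0.525 -0.33   0.198] j [-37.    3.3  99.3   0.1  76.6 -67.5] F [-0.3 -0.  -0.4] w 0.0952
```

arm_command --pt "0.01 -0.003 -0.001 0.007 0.015 -0.008" --pt "0.002 0 0 0.002 0.005 -0.003" --pt "0 0 0 0 0 0" --grip 255 --grip_force 40

```text
time: 9.52
ee_pos: [0.5265, -0.3312, 0.2024]
orientation: [[0.0, 0.866, 0.5], [-0.001, 0.5, -0.866], [-1.0, -0.001, 0.001]]
ft_force: [-0.5, -0.9, 0.3]
gripper_width: 0.0801
```

```bash
python3 p5.py .217
```

```text
t 9.52 err tool [ 0.0044 -0.0007 -0.0018] rot [-0.001  0.001  0.001] N 1 row [0.0044, -0.0007, -0.0018, -0.0012, 0.0012, 0.0006]
path mid [ 0.525 -0.33   0.198] end [ 0.525 -0.33   0.198] j [-37.1   4.   99.   -0.1  76.9 -67.1] F [-0.5 -0.9  0.3] w 0.0801
```

arm_command --pt "0.005 -0.001 -0.002 0 0 0" --pt "0.001 0 0 0 0 0" --pt "0 0 0 0 0 0" --pt "0 0 0 0 0 0" --pt "0 0 0 0 0 0" --pt "0 0 0 0 0 0" --pt "0 0 0 0 0 0" --pt "0 0 0 0 0 0"

```text
time: 10.18
ee_pos: [0.5266, -0.3315, 0.2016]
orientation: [[0.007, 0.866, 0.501], [-0.006, 0.501, -0.866], [-1.0, 0.003, 0.009]]
ft_force: [-0.2, 0.3, -1.0]
gripper_width: 0.0271
```

arm_command --pt "0 0 0 0 0 0" --pt "0 0 0 0 0 0" --pt "0 0 0 0 0 0" --pt "0 0 0 0 0 0" --pt "0 0 0 0 0 0" --pt "0 0 0 0 0 0"

```text
time: 10.68
ee_pos: [0.5263, -0.3317, 0.2016]
orientation: [[0.006, 0.866, 0.501], [-0.007, 0.501, -0.866], [-1.0, 0.002, 0.009]]
ft_force: [0.2, -0.3, 1.0]
gripper_width: 0.0137
```

```bash
python3 st.py;python3 p5.py .217; python3 cap.py 9 top scene
```

```text
t 10.68 grasp local [-0.1623 -0.3574  0.2206] world [ 0.5262 -0.3316  0.2206] F [ 0.2 -0.3  1. ] Ftool [-1.  -0.   0.4] w 0.0137 j [-37.   4.  99.  -0.  76. -67.] jawyaw 30.0 T [-0.02 -0.04 -0.01]
rot err vs handle [-1.179 -0.493  0.353]
t 10.68 err tool [ 0.0036 -0.0003 -0.0022] rot [-0.001  0.009 -0.002] N 1 row [0.0036, -0.0003, -0.0022, -0.001, 0.009, -0.0021]
path mid [ 0.525 -0.33   0.198] end [ 0.525 -0.33   0.198] j [-37.1   3.8  99.4  -0.1  76.3 -67.1] F [ 0.2 -0.3  1. ] w 0.0137
```

View pics/scene9b.png

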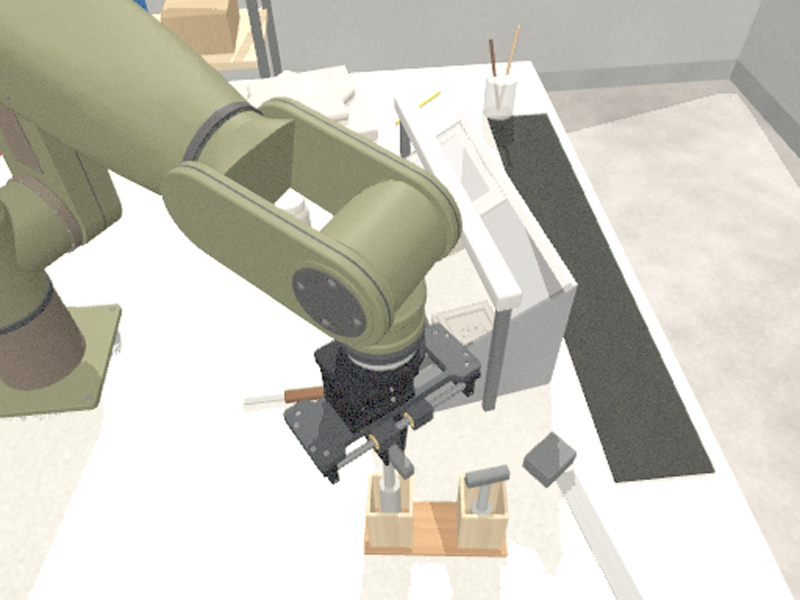

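arm_command --pt "-0.02 0 0 0 0 0" --pt "-0.03 0 0 0 0.003 0" --pt "-0.03 0 0 0 0.003 0" --pt "-0.03 0 0 0 0.003 0" --pt "-0.03 0 0 0 0 0"

```text
time: 11.2
ee_pos: [0.5228, -0.3281, 0.3284]
orientation: [[-0.016, 0.866, 0.5], [0.017, 0.501, -0.865], [-1.0, -0.005, -0.023]]
ft_force: [0.4, -0.3, -2.9]
gripper_width: 0.0135
```

```bash
cat > p6.py <<'E'
from h import *
import sys
x,y,z,a=map(float,sys.argv[1:5])
plan([x,y,z],Rdown(a),grasp=False)
s=monitor.observe();print('T',np.round(s['torque'],2),'foot z',round(s['ee_pos'][2]-.1936,4))
E
python3 p6.py .5825 -.078 .345 97.2
```

```text
t 11.2 err tool [-0.0131  0.1768 -0.187 ] rot [-1.172 -0.023 -0.009] N 10 row [-0.0016, 0.0261, -0.0077, -0.1172, -0.0023, -0.0009]
path mid [ 0.595 -0.185  0.338] end [ 0.582 -0.078  0.345] j [-37.2   1.2  90.    0.2  90.2 -67.3] F [ 0.4 -0.3 -2.9] w 0.0135
T [ 0.   -0.16  0.02] foot z 0.1348
```

arm_command --pt "-0.01 0.02 -0.015 -0.05 0 0" --pt "-0.006 0.022 -0.017 -0.1 0 0" --pt "-0.002 0.022 -0.014 -0.115 -0.002 0" --pt "-0.001 0.024 -0.012 -0.115 -0.002 0" --pt "-0.001 0.024 -0.01 -0.115 -0.002 0" --pt "-0.001 0.024 -0.009 -0.115 -0.002 0" --pt "-0.001 0.024 -0.008 -0.115 -0.002 0"

```text
time: 11.78
ee_pos: [0.5747, -0.1525, 0.356]
orientation: [[-0.003, 0.294, 0.956], [0.007, 0.956, -0.294], [-1.0, 0.006, -0.005]]
ft_force: [0.6, -0.1, -3.2]
gripper_width: 0.0139
```

```bash
python3 p6.py .5825 -.078 .345 97.2
```

```text
t 11.78 err tool [ 0.0116  0.0734 -0.0144] rot [-0.424 -0.003 -0.007] N 4 row [0.0028, 0.0188, -0.0007, -0.106, -0.0009, -0.0018]
path mid [ 0.584 -0.097  0.348] end [ 0.582 -0.078  0.345] j [-20.2  -2.6  91.2   0.3  91.7 -93.1] F [ 0.6 -0.1 -3.2] w 0.0139
T [ 0.14 -0.27  0.05] foot z 0.1624
```

arm_command --pt "0.002 0.019 -0.001 -0.106 0 -0.002" --pt "0.002 0.019 -0.001 -0.106 0 -0.002" --pt "0.002 0.018 -0.001 -0.106 0 -0.002" --pt "0.002 0.012 -0.001 -0.08 0 -0.002" --pt "0 0 0 0 0 0" --pt "0 0 0 0 0 0"

```text
time: 12.28
ee_pos: [0.5795, -0.0752, 0.3416]
orientation: [[-0.012, -0.128, 0.992], [0.005, 0.992, 0.129], [-1.0, 0.006, -0.011]]
ft_force: [0.4, 0.2, -2.6]
gripper_width: 0.0135
```

```bash
python3 p6.py .5825 -.078 .345 97.2; python3 cap.py 10 wrist scene top
```

```text
t 12.28 err tool [-0.0034 -0.0031  0.0025] rot [ 0.003 -0.011 -0.006] N 1 row [-0.0034, -0.0031, 0.0025, 0.0032, -0.0114, -0.0061]
path mid [ 0.582 -0.078  0.345] end [ 0.582 -0.078  0.345] j [-1.270e+01 -3.500e+00  9.340e+01  1.000e-01  9.090e+01 -1.101e+02] F [ 0.4  0.2 -2.6] w 0.0135
T [ 0.09 -0.19  0.03] foot z 0.148
```

View pics/wrist10b.png

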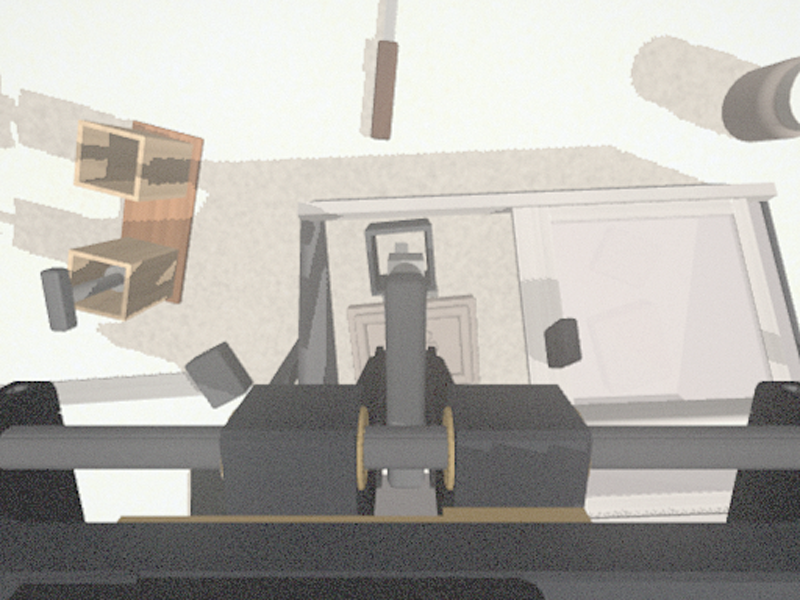

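View pics/scene10b.png

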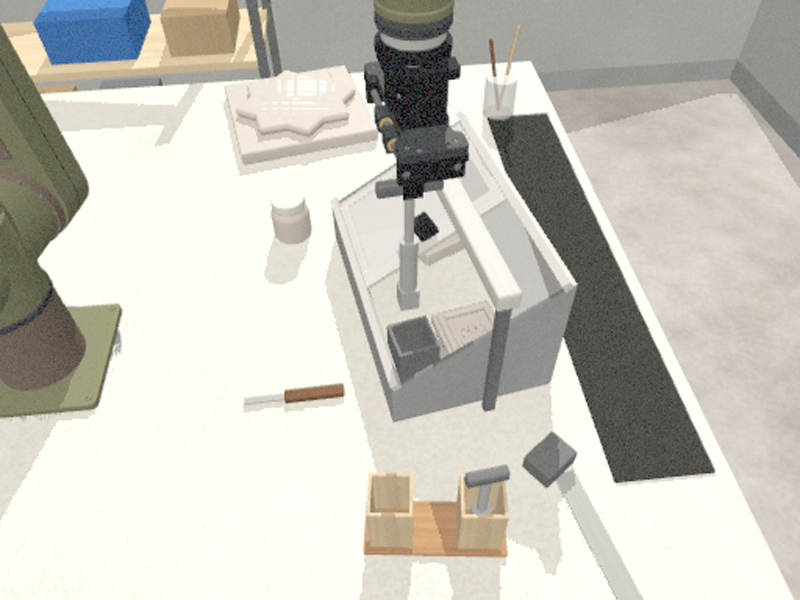

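Run:
```python
import cv2,numpy as np
for n,t,(x0,y0,w,h),s in [('wrist','10',(215,130,80,70),9),('scene','10',(235,110,60,110),5.4),('top','10',(215,160,90,70),8)]:
    im=cv2.imread(f'pics/{n}{t}.png')[y0:y0+h,x0:x0+w]
    im=np.clip((im/255.)**0.6*255*1.2,0,255).astype(np.uint8)
    cv2.imwrite(f'pics/{n}{t}c.png',cv2.resize(im,None,fx=s,fy=s,interpolation=cv2.INTER_CUBIC))
```

```text
(no output)
```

View pics/wrist10c.png

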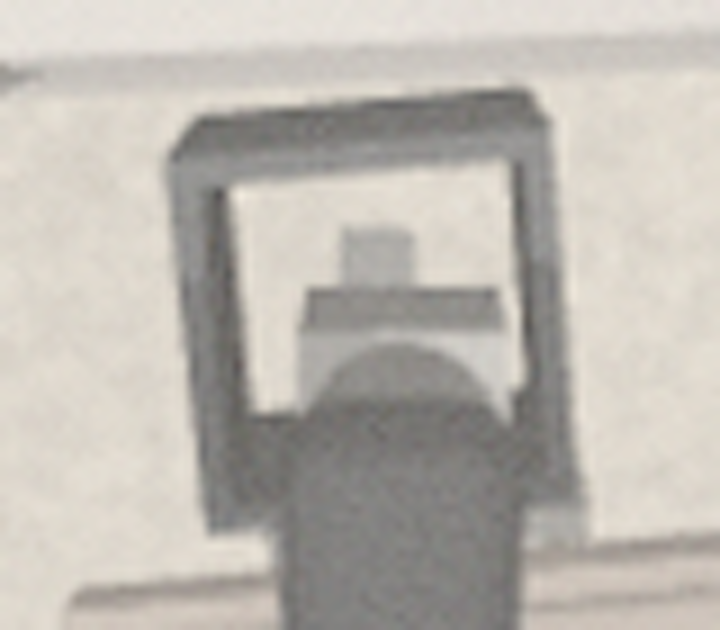

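View pics/scene10c.png

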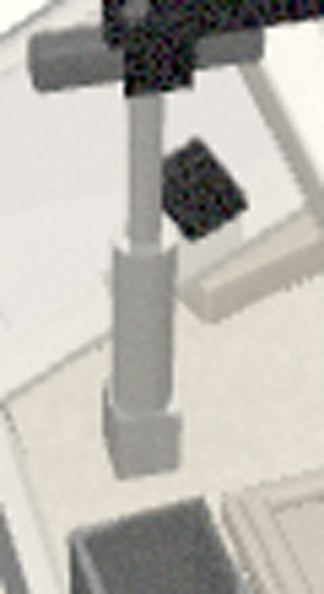

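View pics/top10c.png

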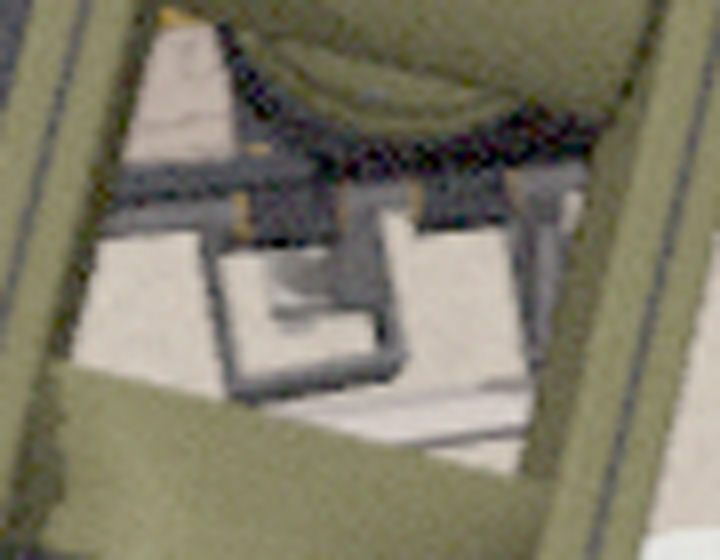

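Run:
```python
from hm import *
c=L('wrist',10);s=L('scene',10)
f=lambda u,v:np.array([u/9+215-.44,v/9+130-.44])
g=lambda u,v:np.array([u/5.4+235-.4,v/5.4+110-.4])
az=np.array([.992,.129,0])
for z in (.143,.148,.153):
  A=onz(c,f(308,290),z);B=onz(c,f(500,290),z);print('foot edge',A,B,np.linalg.norm(A-B),'centre',(A+B)/2+az*.013)
for z in (0,):
  A=onz(c,f(340,228),z);B=onz(c,f(412,228),z);print('stem edge',A,B,np.linalg.norm(A-B),'centre',(A+B)/2+az*.007)
# socket bottom-corner in scene: (118,478) left-near?, (178,470)
for p in [(118,478),(178,470)]: print('scene foot',onz(s,g(*p),.148))
# expected
st=monitor.observe();print(st['ee_pos'])
for p in [(148,150),(144,300)]: print(g(*p))
R=np.array([.5795,-.0752,0]);
for z in (.148,.353,.34,.26,.2): print(z,proj(s,R+[0,0,z]), (proj(s,R+[0,0,z])-[235,110])*5.4)
```

```text
foot edge [ 0.56604094 -0.08835949  0.143     ] [ 0.56269475 -0.0624021   0.143     ] 0.026172174234749074 centre [ 0.57726384 -0.07370379  0.143     ]
foot edge [ 0.5652379  -0.08831573  0.148     ] [ 0.56193708 -0.06271032  0.148     ] 0.025817290858768733 centre [ 0.57648349 -0.07383602  0.148     ]
foot edge [ 0.56443486 -0.08827197  0.153     ] [ 0.56117942 -0.06301853  0.153     ] 0.025462407482788427 centre [ 0.57570314 -0.07396825  0.153     ]
stem edge [ 0.57658721 -0.08505037  0.        ] [ 0.57485467 -0.07162328  0.        ] 0.013538411319104427 centre [ 0.58266494 -0.07743382  0.        ]
scene foot [ 0.56217215 -0.08639175  0.148     ]
scene foot [ 0.58650902 -0.08493686  0.148     ]
[ 0.57972526 -0.07630135  0.34218578]
[262.00740741 137.37777778]
[261.26666667 165.15555556]
0.148 [263.83134682 193.58088417] [155.68927283 451.33677451]
0.353 [263.61011925 118.29568595] [154.49464396  44.79670411]
0.34 [263.62679336 123.96999518] [154.58468415  75.43797399]
0.26 [263.72071503 155.93215809] [155.09186117 248.03365366]
0.2 [263.78264264 177.00653222] [155.42627028 361.83527397]
```

```bash
python3 p6.py .5832 -.0782 .32 97.2
```

```text
t 12.43 err tool [ 0.0221 -0.0025  0.0034] rot [ 0.002 -0.011 -0.006] N 1 row [0.0221, -0.0025, 0.0034, 0.0019, -0.0107, -0.0059]
path mid [ 0.583 -0.078  0.32 ] end [ 0.583 -0.078  0.32 ] j [-1.280e+01 -3.500e+00  9.330e+01  1.000e-01  9.090e+01 -1.101e+02] F [ 0.8  0.5 -2.9] w 0.0133
T [ 0.09 -0.16 -0.02] foot z 0.1486
```

arm_command --pt "0.008 -0.002 0.003 0.002 -0.012 -0.006" --pt "0.008 -0.001 0.002 0 -0.004 -0.002" --pt "0 0 0 0 0 0" --pt "0 0 0 0 0 0"

```text
time: 12.77
ee_pos: [0.5855, -0.0823, 0.3261]
orientation: [[0.007, -0.117, 0.993], [-0.003, 0.993, 0.117], [-1.0, -0.003, 0.007]]
ft_force: [-0.3, -0.2, -2.4]
gripper_width: 0.0137
```

```bash
python3 p6.py .5832 -.0782 .32 97.2
```

```text
t 12.77 err tool [ 0.0061  0.0043 -0.0018] rot [-0.008  0.007  0.003] N 1 row [0.0061, 0.0043, -0.0018, -0.008, 0.0066, 0.0034]
path mid [ 0.583 -0.078  0.32 ] end [ 0.583 -0.078  0.32 ] j [-1.320e+01 -3.200e+00  9.450e+01 -1.000e-01  8.820e+01 -1.099e+02] F [-0.3 -0.2 -2.4] w 0.0137
T [ 0.15 -0.14 -0.03] foot z 0.1325
```

arm_command --pt "0.012 0.004 -0.002 -0.006 0.006 0.003" --pt "0.012 0 0 0 0 0" --pt "0.012 0 0 0 0 0" --pt "0 0 0 0 0 0" --pt "0 0 0 0 0 0"

```text
time: 13.18
ee_pos: [0.5824, -0.079, 0.2859]
orientation: [[-0.002, -0.122, 0.993], [0.0, 0.993, 0.122], [-1.0, 0.001, -0.001]]
ft_force: [-0.7, -0.2, -2.9]
gripper_width: 0.0138
```

```bash
python3 p6.py .5832 -.0782 .27 97.2
```

```text
t 13.18 err tool [0.0159 0.0007 0.0009] rot [-0.003 -0.001 -0.001] N 1 row [0.0159, 0.0007, 0.0009, -0.0035, -0.0015, -0.0005]
path mid [ 0.583 -0.078  0.27 ] end [ 0.583 -0.078  0.27 ] j [ -13.    -2.7   97.8   -0.    85.  -110. ] F [-0.7 -0.2 -2.9] w 0.0138
T [ 0.11 -0.13 -0.06] foot z 0.0923
```

arm_command --pt "0.012 0.001 0.001 -0.003 -0.001 0" --pt "0.012 0 0 0 0 0" --pt "0.012 0 0 0 0 0" --pt "0 0 0 0 0 0" --pt "0 0 0 0 0 0"

```text
time: 13.6
ee_pos: [0.583, -0.0774, 0.2451]
orientation: [[-0.002, -0.126, 0.992], [0.001, 0.992, 0.126], [-1.0, 0.001, -0.002]]
ft_force: [0.3, -0.7, -2.4]
gripper_width: 0.0135
```

```bash
python3 p6.py .5832 -.0782 .2 97.2; python3 cap.py 11 wrist
python3 - <<'E'
import cv2,numpy as np
for n,t,(x0,y0,w,h),s in [('wrist','11',(200,120,110,90),7)]:
    im=cv2.imread(f'pics/{n}{t}.png')[y0:y0+h,x0:x0+w]
    im=np.clip((im/255.)**0.6*255*1.2,0,255).astype(np.uint8)
    cv2.imwrite(f'pics/{n}{t}c.png',cv2.resize(im,None,fx=s,fy=s,interpolation=cv2.INTER_CUBIC))
E
```

```text
t 13.6 err tool [ 0.0451 -0.0008  0.0002] rot [ 0.    -0.002 -0.001] N 2 row [0.0226, -0.0004, 0.0001, 0.0001, -0.0008, -0.0005]
path mid [ 0.583 -0.078  0.2  ] end [ 0.583 -0.078  0.2  ] j [ -12.8   -1.6  100.6    0.    81.1 -110. ] F [ 0.3 -0.7 -2.4] w 0.0135
T [ 0.09 -0.22 -0.07] foot z 0.0515
```

View pics/wrist11c.png

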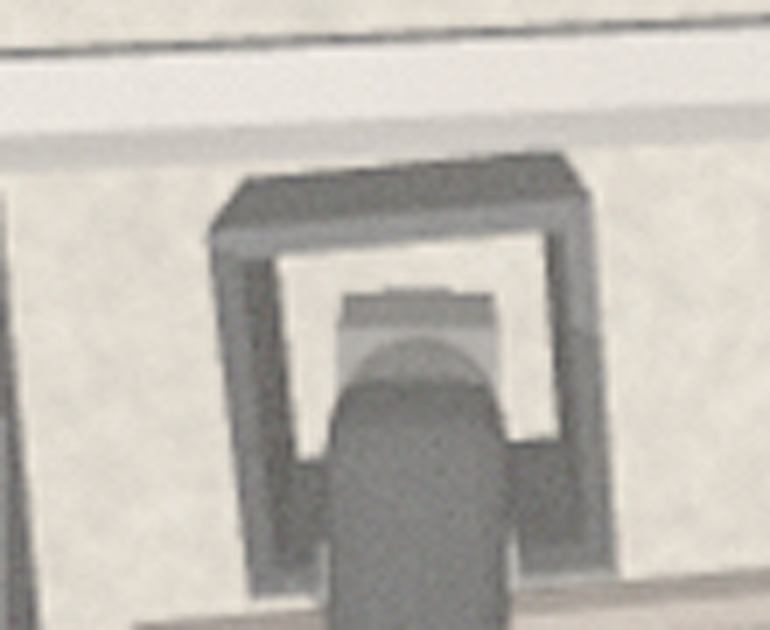

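arm_command --pt "0.007 0 0 0 0 0" --pt "0.007 0 0 0 0 0" --pt "0.007 0 0 0 0 0" --pt "0.003 0 0 0 0 0"

```text
time: 13.98
ee_pos: [0.5839, -0.0776, 0.2211]
orientation: [[0.002, -0.126, 0.992], [-0.0, 0.992, 0.126], [-1.0, -0.0, 0.002]]
ft_force: [0.6, 0.8, -3.7]
gripper_width: 0.0137
```

```bash
python3 p6.py .5832 -.0782 .2 97.2
```

```text
t 13.98 err tool [ 0.0211 -0.0005 -0.0008] rot [0.    0.002 0.   ] N 1 row [0.0211, -0.0005, -0.0008, 0.0002, 0.0017, 0.0002]
path mid [ 0.583 -0.078  0.2  ] end [ 0.583 -0.078  0.2  ] j [ -12.8   -0.8  102.2    0.    78.5 -110. ] F [ 0.6  0.8 -3.7] w 0.0137
T [ 0.15 -0.12  0.01] foot z 0.0275
```

arm_command --pt "0.006 0 0 0 0 0" --pt "0.006 0 -0.001 0 0.001 0" --pt "0.005 0 0 0 0 0" --pt "0 0 0 0 0 0"

```text
time: 14.32
ee_pos: [0.5825, -0.0778, 0.2012]
orientation: [[-0.0, -0.125, 0.992], [0.0, 0.992, 0.125], [-1.0, 0.0, -0.0]]
ft_force: [0.5, 0.4, -3.5]
gripper_width: 0.0138
```

```bash
python3 p6.py .5832 -.0782 .2 97.2
```

```text
t 14.32 err tool [ 0.0012 -0.0005  0.0006] rot [ 0. -0. -0.] N 1 row [0.0012, -0.0005, 0.0006, 0.0, -0.0005, -0.0002]
path mid [ 0.583 -0.078  0.2  ] end [ 0.583 -0.078  0.2  ] j [ -12.8   -0.2  103.5    0.    76.7 -110. ] F [ 0.5  0.4 -3.5] w 0.0138
T [ 0.16 -0.24 -0.05] foot z 0.0076
```

arm_command --pt "0 0 0 0.08 0 0" --pt "0 0 0 0.09 0 0" --pt "0 0 0 0.09 0 0" --pt "0 0 0 0.09 0 0" --pt "0 0 0 0.08 0 0"

```text
time: 14.73
ee_pos: [0.5834, -0.0782, 0.2008]
orientation: [[0.002, 0.317, 0.949], [-0.001, 0.949, -0.317], [-1.0, -0.001, 0.002]]
ft_force: [0.2, -0.4, -3.0]
gripper_width: 0.014
```

```bash
python3 st.py; python3 p6.py .5832 -.0782 .2 9
```

```text
t 14.73 grasp local [-0.0633 -0.1172  0.2198] world [ 0.5834 -0.0782  0.2198] F [ 0.2 -0.4 -3. ] Ftool [ 3.  -0.3  0.3] w 0.014 j [-13.  -0. 103.  -0.  77. -84.] jawyaw 71.5 T [-0.05 -0.12  0.15]
rot err vs handle [-0.477 -0.562  0.143]
t 14.73 err tool [ 0.0008 -0.0001 -0.0002] rot [ 1.092e+00  2.000e-03 -1.000e-03] N 10 row [0.0001, -0.0, -0.0, 0.1092, 0.0002, -0.0001]
path mid [ 0.583 -0.078  0.2  ] end [ 0.583 -0.078  0.2  ] j [-12.8  -0.2 103.5  -0.   76.5 -84.4] F [ 0.2 -0.4 -3. ] w 0.014
T [-0.05 -0.12  0.15] foot z 0.0072
```

arm_command --pt "0 0 0 0.1 0 0" --pt "0 0 0 0.1 0 0" --pt "0 0 0 0.1 0 0" --pt "0 0 0 0.1 0 0" --pt "0 0 0 0.1 0 0" --pt "0 0 0 0.1 0 0"

```text
time: 15.23
ee_pos: [0.5829, -0.0791, 0.2008]
orientation: [[0.0, 0.813, 0.582], [-0.004, 0.582, -0.813], [-1.0, -0.002, 0.003]]
ft_force: [-0.1, -0.5, -2.1]
gripper_width: 0.0139
```

```bash
python3 st.py; python3 p6.py .5832 -.0782 .2 9
```

```text
t 15.23 grasp local [-0.0639 -0.1179  0.2198] world [ 0.5829 -0.079   0.2198] F [-0.1 -0.5 -2.1] Ftool [ 2.1 -0.3  0.3] w 0.0139 j [-13.  -0. 103.  -0.  77. -48.] jawyaw 35.6 T [-0.01  0.02  0.14]
rot err vs handle [-1.085 -0.512  0.325]
t 15.23 err tool [ 0.0008  0.0008 -0.0005] rot [0.464 0.004 0.001] N 4 row [0.0002, 0.0002, -0.0002, 0.1161, 0.0009, 0.0003]
path mid [ 0.583 -0.078  0.2  ] end [ 0.583 -0.078  0.2  ] j [-12.8  -0.2 103.5  -0.2  76.6 -48.4] F [-0.1 -0.5 -2.1] w 0.0139
T [-0.01  0.02  0.14] foot z 0.0072
```

arm_command --pt "0 0.001 0 0.1 0.001 0" --pt "0 0 0 0.1 0.001 0" --pt "0 0 0 0.09 0 0" --pt "0 0 0 0.08 0 0"

```text
time: 15.57
ee_pos: [0.5827, -0.0794, 0.2008]
orientation: [[-0.004, 0.973, 0.232], [-0.005, 0.232, -0.973], [-1.0, -0.005, 0.004]]
ft_force: [-0.3, -0.0, -4.3]
gripper_width: 0.0138
```

```bash
python3 st.py; python3 p6.py .5832 -.0782 .2 9
```

```text
t 15.57 grasp local [-0.064  -0.1182  0.2198] world [ 0.5828 -0.0793  0.2198] F [-0.3 -0.  -4.3] Ftool [ 4.3 -0.3 -0.1] w 0.0138 j [-13.  -0. 103.  -0.  77. -26.] jawyaw 13.4 T [ 0.01 -0.05  0.16]
rot err vs handle [-1.459 -0.462  0.439]
t 15.57 err tool [ 0.0008  0.0007 -0.0011] rot [0.077 0.004 0.005] N 1 row [0.0008, 0.0007, -0.0011, 0.0766, 0.004, 0.0047]
path mid [ 0.583 -0.078  0.2  ] end [ 0.583 -0.078  0.2  ] j [-12.8  -0.  103.4  -0.3  76.8 -26.1] F [-0.3 -0.  -4.3] w 0.0138
T [ 0.01 -0.05  0.16] foot z 0.0072
```

arm_command --pt "0 0.001 -0.001 0.06 0.003 0.004" --pt "0 0 0 0.05 0 0" --pt "0 0 0 0.04 0 0"

```text
time: 15.82
ee_pos: [0.5823, -0.0794, 0.2008]
orientation: [[-0.004, 0.997, 0.076], [-0.005, 0.076, -0.997], [-1.0, -0.004, 0.004]]
ft_force: [0.5, 0.6, -2.7]
gripper_width: 0.0141
```

```bash
python3 st.py
```

```text
t 15.82 grasp local [-0.0644 -0.1182  0.2198] world [ 0.5824 -0.0793  0.2198] F [ 0.5  0.6 -2.7] Ftool [ 2.7  0.5 -0.6] w 0.0141 j [-13.  -0. 103.  -0.  77. -17.] jawyaw 4.4 T [-0.11  0.05  0.19]
rot err vs handle [-1.611 -0.436  0.484]
```

arm_command --pt "0 0 0 0.05 0 0" --pt "0 0 0 0.04 0 0" --pt "0 0 0 0.03 0 0"

```text
time: 16.07
ee_pos: [0.5821, -0.0795, 0.2008]
orientation: [[-0.005, 0.999, -0.046], [-0.005, -0.046, -0.999], [-1.0, -0.005, 0.006]]
ft_force: [-0.8, -0.7, -3.8]
gripper_width: 0.0137
```

```bash
python3 st.py
```

```text
t 16.07 grasp local [-0.0647 -0.1182  0.2198] world [ 0.5822 -0.0794  0.2198] F [-0.8 -0.7 -3.8] Ftool [ 3.8 -0.7  0.7] w 0.0137 j [-13.  -0. 103.  -0.  77. -10.] jawyaw -2.7 T [ 0.04 -0.05  0.66]
rot err vs handle [-1.729 -0.413  0.521]
```

arm_command --pt "0 0 0 0.03 0 0" --pt "0 0 0 0.02 0 0" --pt "0 0 0 0.0 0 0"

```text
time: 16.32
ee_pos: [0.582, -0.0793, 0.2008]
orientation: [[-0.005, 0.996, -0.093], [-0.006, -0.093, -0.996], [-1.0, -0.005, 0.007]]
ft_force: [-0.1, 0.1, -3.4]
gripper_width: 0.014
```

```bash
python3 st.py; python3 cap.py 12 wrist scene top
```

```text
t 16.32 grasp local [-0.0647 -0.118   0.2198] world [ 0.5821 -0.0792  0.2198] F [-0.1  0.1 -3.4] Ftool [ 3.4 -0.1 -0.2] w 0.014 j [-13.  -0. 103.  -0.  77.  -7.] jawyaw -5.4 T [ 0.03 -0.07  0.78]
rot err vs handle [-1.773 -0.403  0.535]
```

View pics/wrist12b.png

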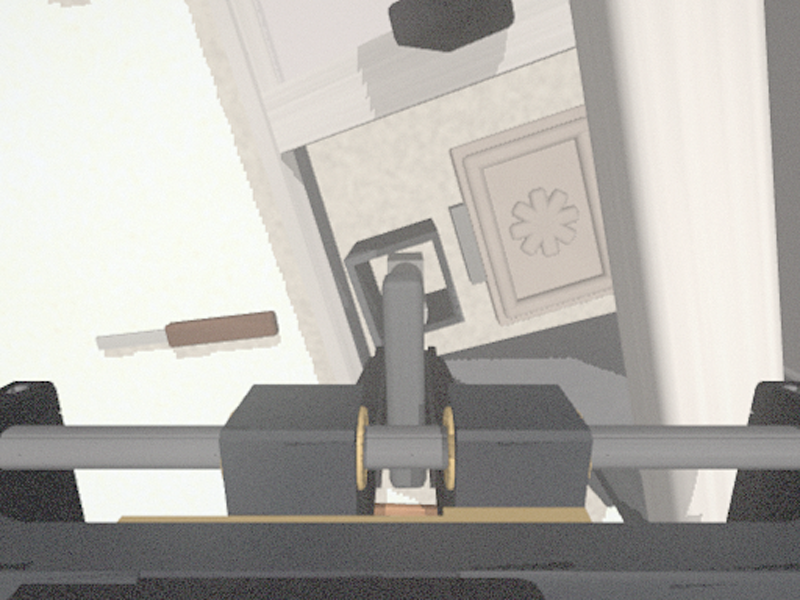

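View pics/scene12b.png

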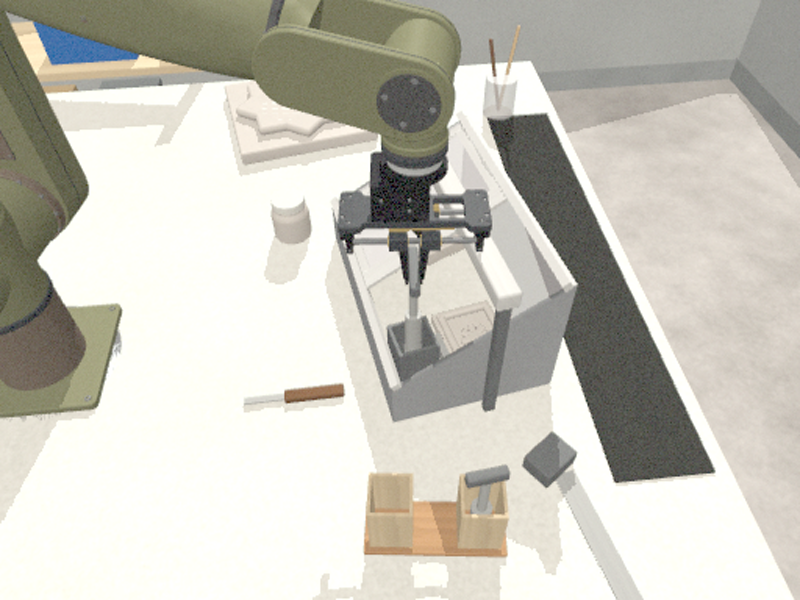

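arm_command --pt "0 0.0005 0 -0.08 0.004 0.005" --pt "0 0 0 -0.08 0 0" --pt "0 0 0 -0.03 0 0" --pt "0 0 0 0 0 0"

```text
time: 16.8
ee_pos: [0.5818, -0.0799, 0.2008]
orientation: [[-0.002, 0.995, 0.101], [-0.002, 0.101, -0.995], [-1.0, -0.002, 0.002]]
ft_force: [-0.4, 0.1, -3.4]
gripper_width: 0.0138
```

```bash
python3 st.py
```

```text
t 16.8 grasp local [-0.065  -0.1186  0.2198] world [ 0.5819 -0.0799  0.2198] F [-0.4  0.1 -3.4] Ftool [ 3.4 -0.4 -0.2] w 0.0138 j [-13.  -0. 104.  -0.  77. -19.] jawyaw 5.8 T [ 0.02 -0.1   0.04]
rot err vs handle [-1.588 -0.44   0.474]
```

Torque is free again. Lift straight up.

arm_command --pt "-0.01 0 0 0 0 0" --pt "-0.015 0 0 0 0 0" --pt "-0.02 0 0 0 0 0" --pt "-0.02 0 0 0 0 0" --pt "-0.02 0 0 0 0 0" --pt "-0.02 0 0 0 0 0" --pt "-0.02 0 0 0 0 0"

```text
time: 17.38
ee_pos: [0.5799, -0.0794, 0.3327]
orientation: [[-0.008, 0.996, 0.091], [0.0, 0.091, -0.996], [-1.0, -0.008, -0.001]]
ft_force: [0.0, 0.1, -3.4]
gripper_width: 0.0137
```

```bash
python3 st.py;python3 p6.py .5832 -.0782 .35 9; python3 cap.py 13 wrist top
python3 - <<'E'
import cv2,numpy as np
for n,t,(x0,y0,w,h),s in [('wrist','13',(215,120,110,90),7)]:
    im=cv2.imread(f'pics/{n}{t}.png')[y0:y0+h,x0:x0+w]
    im=np.clip((im/255.)**0.6*255*1.2,0,255).astype(np.uint8)
    cv2.imwrite(f'pics/{n}{t}c.png',cv2.resize(im,None,fx=s,fy=s,interpolation=cv2.INTER_CUBIC))
E
```

```text
t 17.38 grasp local [-0.0668 -0.1178  0.3517] world [ 0.58   -0.0794  0.3517] F [ 0.   0.1 -3.4] Ftool [ 3.4  0.1 -0.1] w 0.0137 j [-13.  -3.  94.  -0.  90. -18.] jawyaw 5.2 T [ 0.01 -0.13  0.02]
rot err vs handle [-1.598 -0.445  0.479]
t 17.38 err tool [-0.0174  0.0033 -0.0009] rot [-0.066 -0.001  0.008] N 1 row [-0.0174, 0.0033, -0.0009, -0.0664, -0.0011, 0.008]
path mid [ 0.583 -0.078  0.35 ] end [ 0.583 -0.078  0.35 ] j [-13.   -3.5  94.2  -0.1  89.7 -18.2] F [ 0.   0.1 -3.4] w 0.0137
T [ 0.01 -0.13  0.02] foot z 0.1391
```

View pics/wrist13b.png

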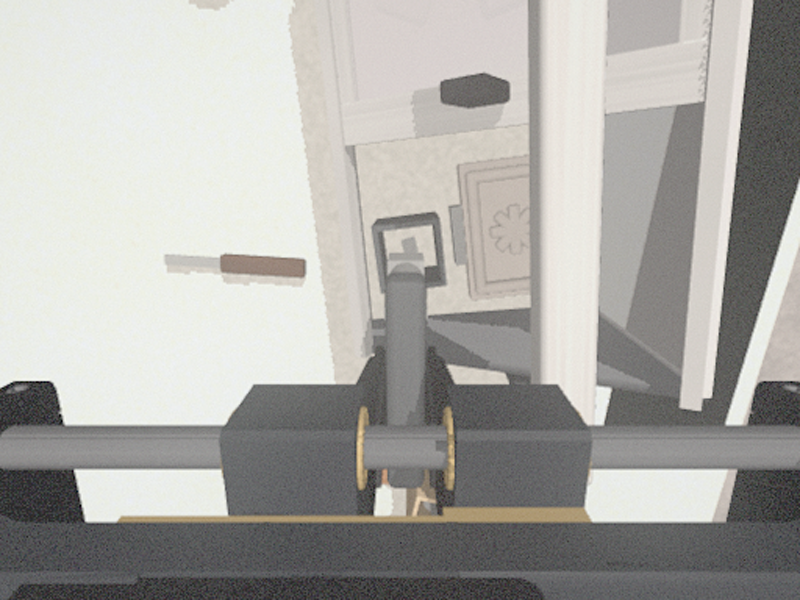

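View pics/wrist13c.png

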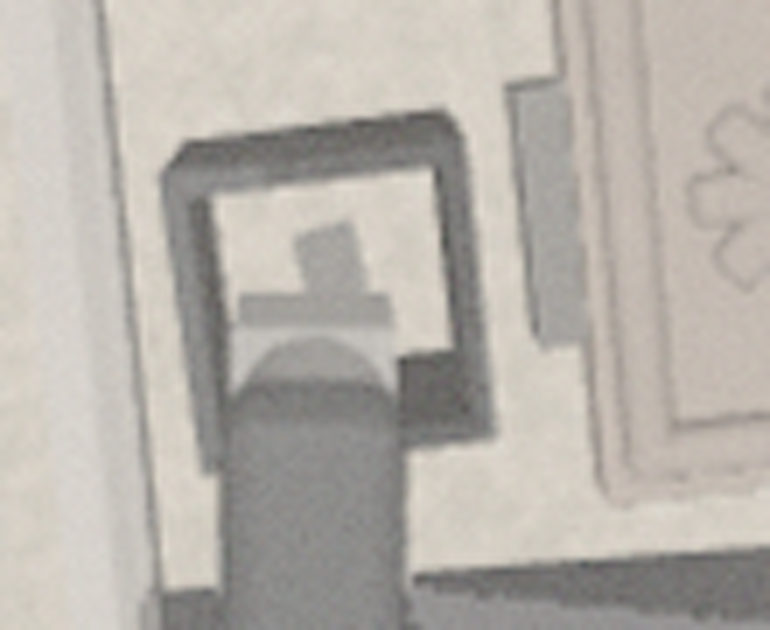

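```bash
python3 p6.py .5263 -.3315 .345 30
```

```text
t 17.48 err tool [-0.0074 -0.0784  0.2456] rot [-0.433  0.002 -0.001] N 7 row [-0.0011, -0.0176, 0.0327, -0.0618, 0.0004, -0.0001]
path mid [ 0.537 -0.221  0.342] end [ 0.526 -0.331  0.345] j [-13.   -3.6  93.9  -0.1  89.6 -18.2] F [ 0.2 -0.7 -2.3] w 0.0135
T [-0.03 -0.22 -0.01] foot z 0.1435
```

arm_command --pt "-0.006 -0.008 0.02 -0.04 0 0" --pt "-0.003 -0.016 0.03 -0.06 0 0" --pt "-0.001 -0.017 0.031 -0.06 0 0" --pt "-0.001 -0.017 0.031 -0.06 0 0" --pt "-0.001 -0.017 0.031 -0.06 0 0" --pt "0 -0.017 0.03 -0.06 0 0" --pt "0 -0.012 0.025 -0.05 0 0"

```text
time: 18.07
ee_pos: [0.5313, -0.2982, 0.3498]
orientation: [[0.002, 0.875, 0.485], [0.001, 0.485, -0.875], [-1.0, 0.003, -0.0]]
ft_force: [0.4, 0.7, -3.0]
gripper_width: 0.0135
```

```bash
python3 p6.py .5263 -.3315 .345 30
```

```text
t 18.07 err tool [ 0.0047 -0.0206  0.0267] rot [-0.018 -0.    -0.003] N 1 row [0.0047, -0.0206, 0.0267, -0.0175, -0.0002, -0.0025]
path mid [ 0.526 -0.332  0.345] end [ 0.526 -0.332  0.345] j [-34.4  -0.9  90.1   0.1  90.8 -63.4] F [ 0.4  0.7 -3. ] w 0.0135
T [-0.06 -0.11  0.03] foot z 0.1562
```

arm_command --pt "0.003 -0.013 0.017 -0.01 0 -0.002" --pt "0.002 -0.007 0.009 -0.005 0 -0.001" --pt "0 0 0 0 0 0" --pt "0 0 0 0 0 0"

```text
time: 18.4
ee_pos: [0.5235, -0.3368, 0.3408]
orientation: [[-0.005, 0.871, 0.491], [0.003, 0.491, -0.871], [-1.0, -0.003, -0.005]]
ft_force: [0.4, -0.8, -3.7]
gripper_width: 0.0138
```

```bash
python3 p6.py .5255 -.3315 .345 30;python3 cap.py 14 wrist scene;  python3 - <<'E'
import cv2,numpy as np
for n,t,(x0,y0,w,h),s in [('wrist','14',(205,120,120,90),6),('scene','14',(215,180,90,190),3.1)]:
    im=cv2.imread(f'pics/{n}{t}.png')[y0:y0+h,x0:x0+w]
    im=np.clip((im/255.)**0.6*255*1.2,0,255).astype(np.uint8)
    cv2.imwrite(f'pics/{n}{t}c.png',cv2.resize(im,None,fx=s,fy=s,interpolation=cv2.INTER_CUBIC))
E
```

```text
t 18.4 err tool [-0.0042  0.0043 -0.0037] rot [-0.01  -0.005  0.003] N 1 row [-0.0042, 0.0043, -0.0037, -0.0102, -0.0052, 0.0033]
path mid [ 0.526 -0.332  0.345] end [ 0.526 -0.332  0.345] j [-37.7   1.1  88.9  -0.1  90.3 -67.1] F [ 0.4 -0.8 -3.7] w 0.0138
T [ 0.02 -0.13  0.01] foot z 0.1472
```

View pics/wrist14c.png

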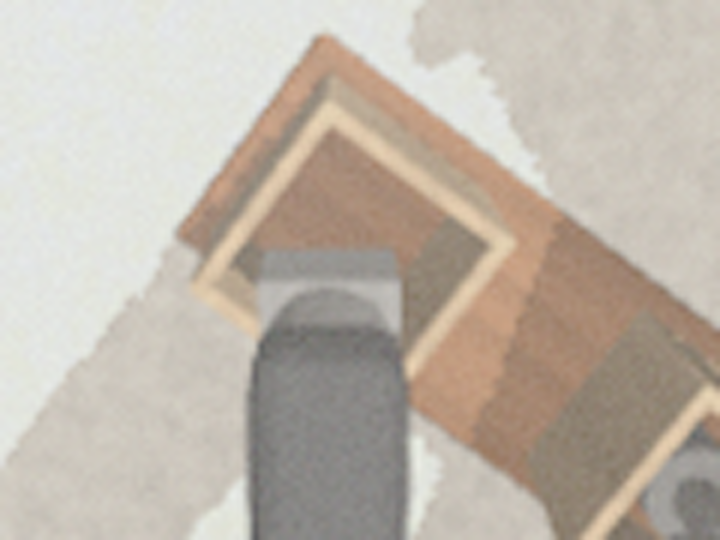

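View pics/scene14c.png

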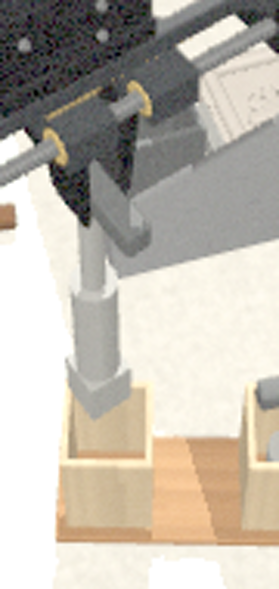

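Run:
```python
from hm import *
c=L('wrist',14)
f=lambda u,v:np.array([u/6+205-.42,v/6+120-.42])
az=np.array([.491,-.871,0])
A=onz(c,f(515,243),.1);B=onz(c,f(192,285),.1);C=onz(c,f(335,97),.1);print('tube',(A+B)/2,np.linalg.norm(A-B),np.linalg.norm(A-C),np.linalg.norm(B-C))
A=onz(c,f(258,250),.147);B=onz(c,f(398,250),.147);print('foot',(A+B)/2+az*.013,np.linalg.norm(A-B));print(monitor.observe()['ee_pos'])
```

```text
tube [ 0.52632053 -0.32911398  0.1       ] 0.074311091500815 0.05242116461764299 0.05355356731774937
foot [ 0.52250459 -0.33367036  0.147     ] 0.028234197899413123
[ 0.52389076 -0.33603817  0.34110177]
```

arm_command --pt "0.003 0.004 -0.003 -0.008 -0.005 0.003" --pt "0.005 0 0 0 0 0" --pt "0 0 0 0 0 0" --pt "0 0 0 0 0 0"

```text
time: 18.83
ee_pos: [0.5276, -0.3263, 0.3333]
orientation: [[0.002, 0.863, 0.505], [-0.0, 0.505, -0.863], [-1.0, 0.002, 0.001]]
ft_force: [-0.1, -0.3, -3.2]
gripper_width: 0.0137
```

```bash
python3 p6.py .526 -.331 .31 30
```

```text
t 18.83 err tool [ 0.0233 -0.0037  0.0032] rot [ 0.006  0.001 -0.002] N 1 row [0.0233, -0.0037, 0.0032, 0.0056, 0.0013, -0.0017]
path mid [ 0.526 -0.331  0.31 ] end [ 0.526 -0.331  0.31 ] j [-36.7   0.6  90.1   0.1  89.2 -67. ] F [-0.1 -0.3 -3.2] w 0.0137
T [-0.03 -0.14  0.01] foot z 0.1397
```

arm_command --pt "0.007 -0.002 0.002 0.003 0 0" --pt "0.007 0 0 0 0 0" --pt "0 0 0 0 0 0" --pt "0 0 0 0 0 0"

```text
time: 19.17
ee_pos: [0.5272, -0.328, 0.318]
orientation: [[0.002, 0.864, 0.504], [-0.0, 0.504, -0.864], [-1.0, 0.002, 0.002]]
ft_force: [-0.1, -0.3, -3.5]
gripper_width: 0.0135
```

```bash
python3 p6.py .526 -.331 .31 30
```

```text
t 19.17 err tool [ 0.008  -0.0026  0.002 ] rot [ 0.004  0.002 -0.002] N 1 row [0.008, -0.0026, 0.002, 0.0042, 0.0015, -0.0019]
path mid [ 0.526 -0.331  0.31 ] end [ 0.526 -0.331  0.31 ] j [-36.9   0.9  91.3   0.1  87.7 -67.1] F [-0.1 -0.3 -3.5] w 0.0135
T [ 0.02 -0.14  0.02] foot z 0.1244
```

Descend, correcting a little.

arm_command --pt "0.01 -0.002 0.0015 0.003 0.001 -0.001" --pt "0.014 0 0 0 0 0" --pt "0.014 0 0 0 0 0" --pt "0.014 0 0 0 0 0" --pt "0 0 0 0 0 0"

```text
time: 19.58
ee_pos: [0.5257, -0.331, 0.26]
orientation: [[0.0, 0.866, 0.5], [0.0, 0.5, -0.866], [-1.0, 0.0, -0.0]]
ft_force: [-0.6, 1.0, -4.1]
gripper_width: 0.0141
```

```bash
python3 p6.py .526 -.331 .25 30
```

```text
t 19.58 err tool [0.01   0.0003 0.0002] rot [-0. -0. -0.] N 1 row [0.01, 0.0003, 0.0002, -0.0002, -0.0002, -0.0004]
path mid [ 0.526 -0.331  0.25 ] end [ 0.526 -0.331  0.25 ] j [-37.2   2.1  95.5   0.   82.4 -67.1] F [-0.6  1.  -4.1] w 0.0141
T [ 0.02 -0.07 -0.02] foot z 0.0664
```

arm_command --pt "0.013 0 0 0 0 0" --pt "0.014 0 0 0 0 0" --pt "0.012 0 0 0 0 0" --pt "0.008 0 0 0 0 0" --pt "0 0 0 0 0 0" --pt "0 0 0 0 0 0"

```text
time: 20.08
ee_pos: [0.5244, -0.3302, 0.2047]
orientation: [[-0.004, 0.866, 0.499], [0.003, 0.499, -0.866], [-1.0, -0.001, -0.005]]
ft_force: [-1.1, -0.2, -3.3]
gripper_width: 0.0141
```

```bash
python3 p6.py .526 -.331 .2015 30
```

```text
t 20.08 err tool [0.0032 0.001  0.0015] rot [-0.001 -0.005  0.001] N 1 row [0.0032, 0.001, 0.0015, -0.0006, -0.0046, 0.0014]
path mid [ 0.526 -0.331  0.202] end [ 0.526 -0.331  0.202] j [-37.2   3.9  99.    0.   77.4 -67.1] F [-1.1 -0.2 -3.3] w 0.0141
T [ 0.03 -0.12  0.02] foot z 0.0111
```

arm_command --pt "0.002 0.0005 0.0005 0 -0.003 0.001" --pt "0.001 0 0 0 0 0" --pt "0.001 0 0 0 0 0" --pt "0 0 0 0 0 0"

```text
time: 20.42
ee_pos: [0.5261, -0.3311, 0.2023]
orientation: [[0.002, 0.866, 0.5], [-0.001, 0.5, -0.866], [-1.0, 0.001, 0.002]]
ft_force: [0.2, -0.4, -4.3]
gripper_width: 0.0133
```

```bash
python3 p6.py .526 -.331 .2015 30
```

```text
t 20.42 err tool [ 0.0008 -0.0001 -0.0001] rot [-0.     0.002 -0.001] N 1 row [0.0008, -0.0001, -0.0001, -0.0004, 0.0017, -0.001]
path mid [ 0.526 -0.331  0.202] end [ 0.526 -0.331  0.202] j [-37.1   3.9  99.1   0.   76.8 -67.1] F [ 0.2 -0.4 -4.3] w 0.0133
T [-0.   -0.16 -0.  ] foot z 0.0087
```

arm_command --pt "0.001 0 0 0 0 0" --pt "0.001 0 0 0 0 0" --pt "0.0005 0 0 0 0 0" --pt "0 0 0 0 0 0"

```text
time: 20.75
ee_pos: [0.527, -0.3317, 0.2018]
orientation: [[0.005, 0.866, 0.5], [-0.003, 0.5, -0.866], [-1.0, 0.002, 0.005]]
ft_force: [-0.1, -0.2, -3.2]
gripper_width: 0.0136
```

```bash
python3 p6.py .526 -.331 .2015 30
```

```text
t 20.75 err tool [ 0.0003 -0.0005 -0.0011] rot [-0.     0.005 -0.002] N 1 row [0.0003, -0.0005, -0.0011, -0.0004, 0.005, -0.0024]
path mid [ 0.526 -0.331  0.202] end [ 0.526 -0.331  0.202] j [-37.1   4.   99.2   0.   76.6 -67.1] F [-0.1 -0.2 -3.2] w 0.0136
T [ 0.04 -0.11  0.03] foot z 0.0082
```

arm_command --pt "0.003 0 -0.001 0 0.003 -0.001" --pt "0.003 0 0 0 0 0" --pt "0 0 0 0 0 0"

```text
time: 21.0
ee_pos: [0.5286, -0.3326, 0.2026]
orientation: [[0.009, 0.866, 0.5], [-0.007, 0.5, -0.866], [-1.0, 0.004, 0.01]]
ft_force: [-0.6, 0.3, -4.5]
gripper_width: 0.0137
```

```bash
python3 p6.py .526 -.331 .2015 30
```

```text
t 21.0 err tool [ 0.0011 -0.0015 -0.0027] rot [-0.     0.01  -0.004] N 1 row [0.0011, -0.0015, -0.0027, -0.0003, 0.0103, -0.0042]
path mid [ 0.526 -0.331  0.202] end [ 0.526 -0.331  0.202] j [-37.1   4.   99.1  -0.   76.3 -67.1] F [-0.6  0.3 -4.5] w 0.0137
T [ 0.1  -0.12 -0.05] foot z 0.009
```

arm_command --pt "0.002 -0.001 -0.002 0 0.009 -0.004" --pt "0.001 0 0 0 0 0" --pt "0 0 0 0 0 0"

```text
time: 21.25
ee_pos: [0.5275, -0.3319, 0.2017]
orientation: [[0.003, 0.866, 0.5], [-0.003, 0.5, -0.866], [-1.0, 0.001, 0.004]]
ft_force: [-0.1, 0.4, -1.3]
gripper_width: 0.0137
```

```bash
python3 p6.py .526 -.331 .2015 30
```

```text
t 21.25 err tool [ 0.0002 -0.0009 -0.0016] rot [-0.     0.004 -0.001] N 1 row [0.0002, -0.0009, -0.0016, -0.0003, 0.0037, -0.0013]
path mid [ 0.526 -0.331  0.202] end [ 0.526 -0.331  0.202] j [-37.1   4.1  99.   -0.   76.6 -67.1] F [-0.1  0.4 -1.3] w 0.0137
T [ 0.11  0.03 -0.09] foot z 0.0081
```

Touching down (weight partly relieved). Release.

arm_command --pt "0.001 0 0 0 0.002 0" --pt "0 0 0 0 0 0" --pt "0 0 0 0 0 0" --pt "0 0 0 0 0 0" --pt "0 0 0 0 0 0" --pt "0 0 0 0 0 0" --grip 120

```text
time: 21.75
ee_pos: [0.5275, -0.3319, 0.1995]
orientation: [[0.002, 0.866, 0.5], [-0.0, 0.5, -0.866], [-1.0, 0.001, 0.001]]
ft_force: [0.3, -0.3, 0.0]
gripper_width: 0.0472
```

```bash
python3 st.py;python3 p6.py .526 -.331 .2015 30; python3 cap.py 15 scene top
```

```text
t 21.75 grasp local [-0.1611 -0.3579  0.2185] world [ 0.5275 -0.3319  0.2185] F [ 0.3 -0.3  0. ] Ftool [-0.   0.1  0.4] w 0.0472 j [-37.   4.  99.   0.  77. -67.] jawyaw 30.0 T [ 0.03 -0.13 -0.01]
rot err vs handle [-1.181 -0.501  0.349]
t 21.75 err tool [-0.002  -0.0008 -0.0015] rot [-0.     0.001 -0.001] N 1 row [-0.002, -0.0008, -0.0015, -0.0004, 0.001, -0.0012]
path mid [ 0.526 -0.331  0.202] end [ 0.526 -0.331  0.202] j [-37.1   4.3  99.1   0.   76.6 -67.1] F [ 0.3 -0.3  0. ] w 0.0472
T [ 0.03 -0.13 -0.01] foot z 0.0059
```

View pics/scene15b.png

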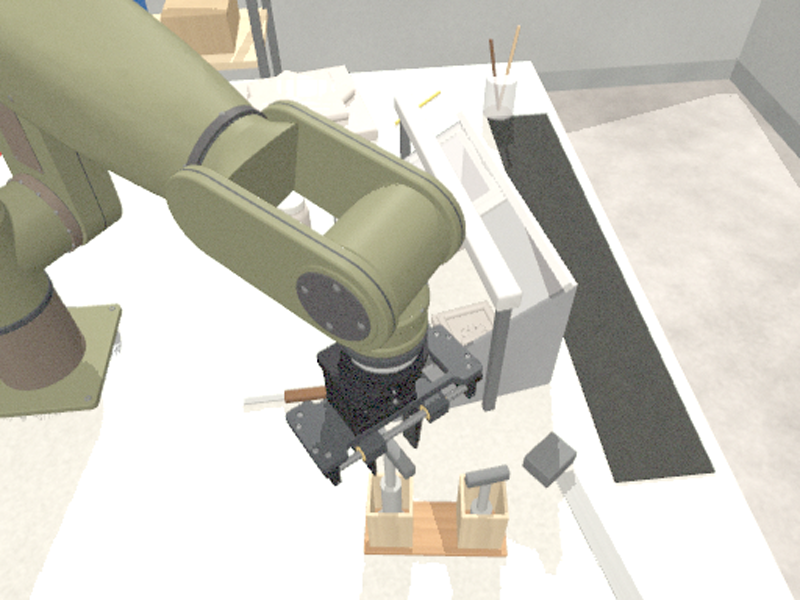

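Key stands in the tube, released. Retreat straight up with the jaws opening.

arm_command --pt "-0.012 0 0 0 0 0" --pt "-0.02 0 0 0 0 0" --pt "-0.03 0 0 0 0 0" --pt "-0.035 0 0 0 0 0" --pt "-0.035 0 0 0 0 0" --pt "-0.03 0 0 0 0 0" --grip 60

```text
time: 22.35
ee_pos: [0.524, -0.3294, 0.3601]
orientation: [[-0.013, 0.866, 0.5], [0.011, 0.5, -0.866], [-1.0, -0.006, -0.016]]
ft_force: [0.3, -0.7, 0.1]
gripper_width: 0.0723
```

```bash
python3 cap.py 16 wrist scene
cat > p7.py <<'E'
from h import *
import sys
n=np.array([-.5,0,.866]);h=np.array([-.0175,float(sys.argv[2]) if len(sys.argv)>2 else .0025,.179])
plan(l2w(h+n*float(sys.argv[1])),Rhandle(33))
E
python3 p7.py .12
```

```text
t 22.45 err tool [ 0.1006  0.214  -0.3032] rot [-1.182 -0.508  0.348] N 12 row [0.0065, 0.0292, -0.0151, -0.0985, -0.0423, 0.029]
path mid [ 0.593 -0.115  0.319] end [0.559 0.039 0.267] j [-37.1   0.8  86.9   0.   92.7 -67.1] F [1.  0.3 1.2] w 0.0728
```

View pics/wrist16b.png

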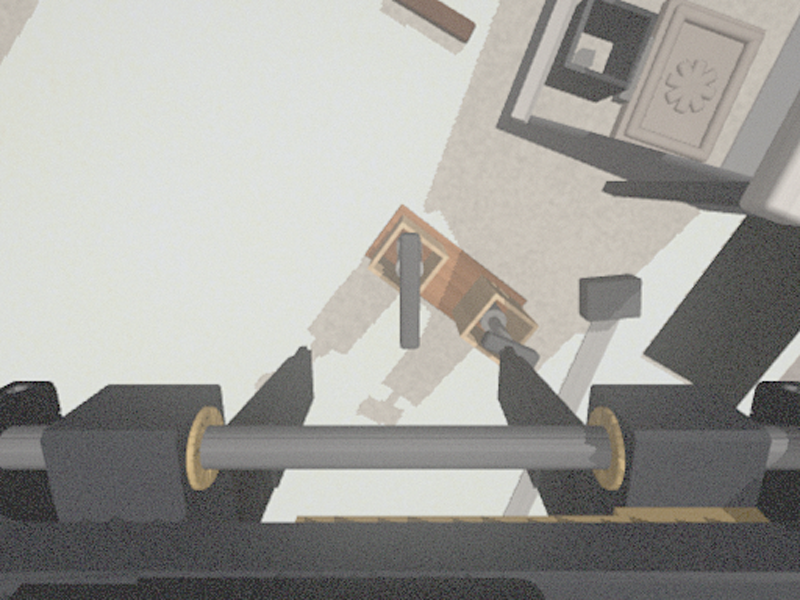

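View pics/scene16b.png

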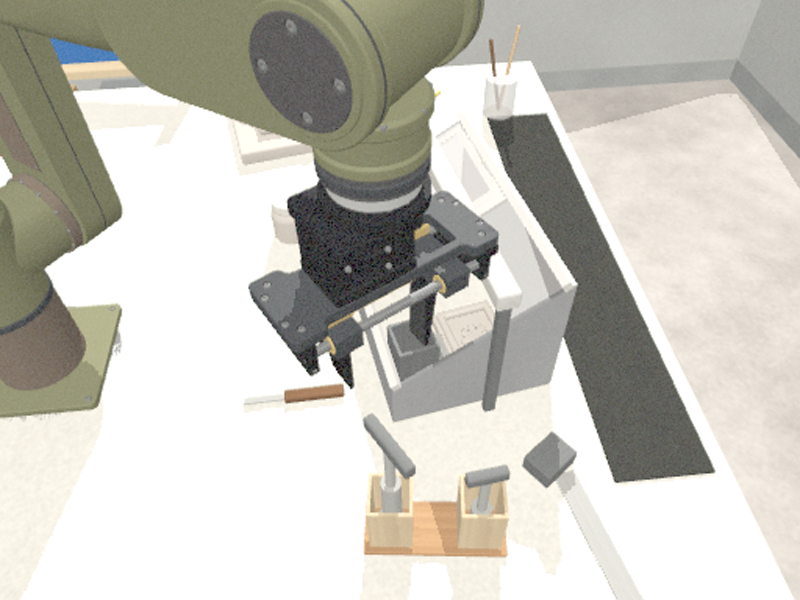

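```bash
python3 p7.py .2
```

```text
t 22.45 err tool [ 0.0314  0.1764 -0.3174] rot [-1.182 -0.508  0.348] N 12 row [-0.0, 0.0277, -0.0164, -0.0985, -0.0423, 0.029]
path mid [ 0.574 -0.115  0.362] end [0.52  0.032 0.336] j [-37.1   0.8  86.9   0.   92.7 -67.1] F [1.  0.3 1.2] w 0.0728
```

arm_command --pt "-0.001 0.025 -0.02 -0.098 -0.042 0.029" --pt "0 0.026 -0.02 -0.098 -0.042 0.029" --pt "0 0.026 -0.019 -0.098 -0.042 0.029" --pt "0 0.026 -0.018 -0.098 -0.042 0.029" --pt "0 0.027 -0.017 -0.098 -0.042 0.029" --pt "0 0.027 -0.016 -0.098 -0.042 0.029" --pt "0 0.027 -0.016 -0.098 -0.042 0.029"

```text
time: 23.03
ee_pos: [0.5615, -0.1103, 0.3651]
orientation: [[0.356, 0.31, 0.882], [-0.032, 0.947, -0.32], [-0.934, 0.086, 0.347]]
ft_force: [0.2, 0.1, 0.1]
gripper_width: 0.0725
```

```bash
python3 p7.py .15
```

```text
t 23.03 err tool [ 0.0566  0.1277 -0.087 ] rot [-0.472 -0.194  0.143] N 5 row [0.0115, 0.028, -0.0133, -0.0944, -0.0389, 0.0286]
path mid [ 0.558 -0.02   0.324] end [0.545 0.037 0.293] j [-19.  -19.2 106.4   5.2  72.5 -90.7] F [0.2 0.1 0.1] w 0.0725
```

arm_command --pt "0.011 0.026 -0.014 -0.085 -0.035 0.026" --pt "0.011 0.026 -0.014 -0.085 -0.035 0.026" --pt "0.011 0.026 -0.013 -0.085 -0.035 0.026" --pt "0.011 0.026 -0.013 -0.085 -0.035 0.026" --pt "0.008 0.018 -0.01 -0.06 -0.025 0.02" --pt "0 0 0 0 0 0" --pt "0 0 0 0 0 0"

```text
time: 23.62
ee_pos: [0.539, 0.0313, 0.2964]
orientation: [[0.523, -0.128, 0.843], [0.081, 0.992, 0.1], [-0.848, 0.016, 0.529]]
ft_force: [-0.9, -0.2, 0.4]
gripper_width: 0.073
```

```bash
python3 p7.py .06;  python3 cap.py 17 wrist
```

```text
t 23.62 err tool [0.0962 0.0051 0.0003] rot [-0.043 -0.018  0.009] N 3 row [0.0321, 0.0016, -0.0001, -0.0144, -0.006, 0.0029]
path mid [0.572 0.04  0.242] end [0.589 0.044 0.215] j [  -6.8  -30.3  122.8    9.8   56.8 -107.1] F [-0.9 -0.2  0.4] w 0.073
```

View pics/wrist17b.png

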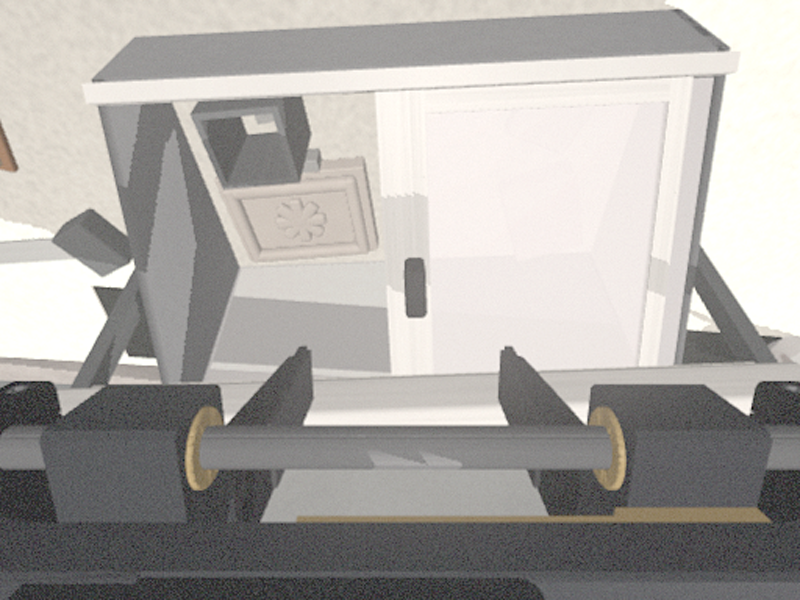

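arm_command --pt "0.028 0.002 0 -0.014 -0.006 0.003" --pt "0.028 0.002 0 -0.014 -0.006 0.003" --pt "0.026 0.001 0 -0.012 -0.005 0.003" --pt "0.01 0 0 0 0 0" --pt "0 0 0 0 0 0"

```text
time: 24.08
ee_pos: [0.5952, 0.0388, 0.2271]
orientation: [[0.548, -0.157, 0.822], [0.085, 0.988, 0.132], [-0.832, -0.002, 0.554]]
ft_force: [-0.5, -0.5, -0.5]
gripper_width: 0.0726
```

```bash
python3 p7.py 0;  python3 cap.py 18 wrist
```

```text
t 24.08 err tool [ 0.067   0.0068 -0.0149] rot [-0.008  0.012  0.008] N 2 row [0.0335, 0.0034, -0.0074, -0.0042, 0.0058, 0.0042]
path mid [0.619 0.049 0.163] end [0.619 0.049 0.163] j [  -5.2  -20.2  123.    11.    44.8 -109.9] F [-0.5 -0.5 -0.5] w 0.0726
```

View pics/wrist18b.png

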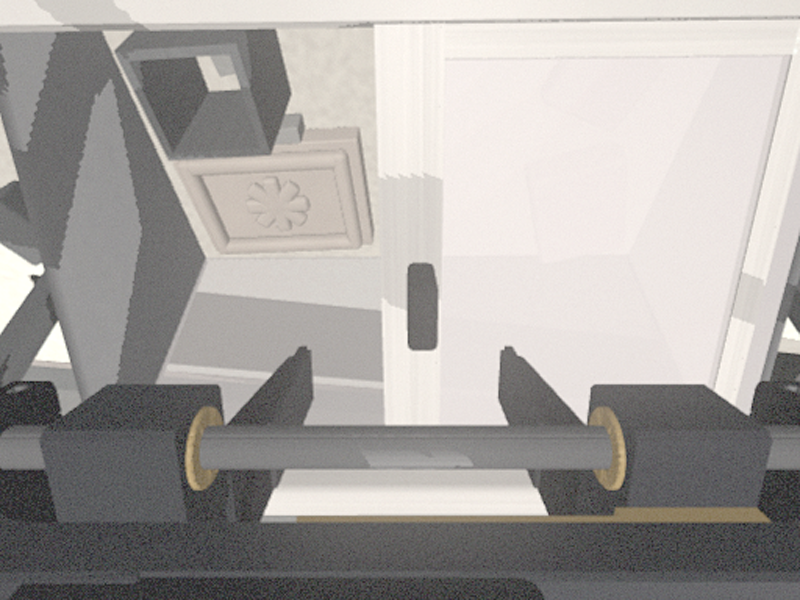

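arm_command --pt "0.005 0.004 -0.012 -0.004 0.006 0.004" --pt "0.025 0.002 -0.002 0 0 0" --pt "0.02 0 0 0 0 0" --pt "0 0 0 0 0 0"

```text
time: 24.47
ee_pos: [0.6123, 0.0453, 0.1854]
orientation: [[0.552, -0.159, 0.819], [0.086, 0.987, 0.134], [-0.83, -0.004, 0.558]]
ft_force: [-0.6, -0.9, -0.1]
gripper_width: 0.0728
```

```bash
python3 p7.py 0;python3 st.py
```

```text
t 24.47 err tool [ 0.0223  0.003  -0.0069] rot [-0.006  0.016  0.008] N 1 row [0.0223, 0.003, -0.0069, -0.0056, 0.0163, 0.0083]
path mid [0.619 0.049 0.163] end [0.619 0.049 0.163] j [  -4.3  -15.5  123.7   11.5   39.2 -110.3] F [-0.6 -0.9 -0.1] w 0.0728
t 24.47 grasp local [-2.450e-02 -2.000e-04  2.011e-01] world [0.6019 0.0436 0.2011] F [-0.6 -0.9 -0.1] Ftool [-0.4 -0.8 -0.7] w 0.0728 j [  -4.  -16.  124.   12.   39. -110.] jawyaw 99.2 T [ 0.06  0.23 -0.01]
rot err vs handle [-0.006  0.016  0.008]
```

arm_command --pt "0.014 0.003 -0.004 -0.004 0.012 0.006" --pt "0.006 0 -0.001 0 0 0" --pt "0 0 0 0 0 0" --pt "0 0 0 0 0 0" --grip 110

```text
time: 24.8
ee_pos: [0.619, 0.0487, 0.1708]
orientation: [[0.545, -0.165, 0.822], [0.089, 0.986, 0.139], [-0.834, -0.002, 0.552]]
ft_force: [-0.1, -0.2, 0.3]
gripper_width: 0.0558
```

```bash
python3 p7.py 0;python3 st.py
```

```text
t 24.8 err tool [ 0.0062  0.0007 -0.0046] rot [-0.002  0.009  0.004] N 1 row [0.0062, 0.0007, -0.0046, -0.0017, 0.0091, 0.0036]
path mid [0.619 0.049 0.163] end [0.619 0.049 0.163] j [  -3.9  -13.4  123.3   11.9   37.8 -110.7] F [-0.1 -0.2  0.3] w 0.0558
t 24.8 grasp local [-0.0173  0.0019  0.1866] world [0.6086 0.047  0.1866] F [-0.1 -0.2  0.3] Ftool [-0.4 -0.2  0.1] w 0.0558 j [  -4.  -13.  123.   12.   38. -111.] jawyaw 99.5 T [ 0.1   0.15 -0.  ]
rot err vs handle [-0.002  0.009  0.004]
```

arm_command --pt "0.005 0 -0.003 0 0.007 0.003" --pt "0.001 0 0 0 0 0" --pt "0 0 0 0 0 0" --pt "0 0 0 0 0 0" --pt "0 0 0 0 0 0" --pt "0 0 0 0 0 0" --pt "0 0 0 0 0 0" --pt "0 0 0 0 0 0" --grip 255 --grip_force 25

```text
time: 25.47
ee_pos: [0.6207, 0.0486, 0.1689]
orientation: [[0.544, -0.167, 0.822], [0.092, 0.986, 0.139], [-0.834, -0.0, 0.552]]
ft_force: [0.3, -0.9, -0.4]
gripper_width: 0.0137
```

arm_command --pt "0 0 0 0 0 0" --pt "0 0 0 0 0 0"

```text
time: 25.63
ee_pos: [0.6207, 0.0486, 0.1689]
orientation: [[0.544, -0.167, 0.822], [0.091, 0.986, 0.139], [-0.834, -0.001, 0.552]]
ft_force: [-0.1, -0.1, 0.2]
gripper_width: 0.0139
```

```bash
python3 p7.py 0;python3 st.py
```

```text
t 25.63 err tool [ 0.0037  0.0011 -0.0049] rot [-0.001  0.008  0.001] N 1 row [0.0037, 0.0011, -0.0049, -0.0011, 0.0083, 0.0015]
path mid [0.619 0.049 0.163] end [0.619 0.049 0.163] j [  -4.   -13.   123.2   12.2   37.7 -111.1] F [-0.1 -0.1  0.2] w 0.0139
t 25.63 grasp local [-0.0156  0.0015  0.1848] world [0.6104 0.0468 0.1848] F [-0.1 -0.1  0.2] Ftool [-0.2 -0.1 -0. ] w 0.0139 j [  -4.  -13.  123.   12.   38. -111.] jawyaw 99.6 T [0.26 0.15 0.2 ]
rot err vs handle [-0.001  0.008  0.001]
```

Gripped (13.9 mm). Slide to −y, total ~180 mm.

arm_command --pt "0 -0.015 0 0 0 0" --pt "0 -0.02 0 0 0 0" --pt "0 -0.02 0 0 0 0" --pt "0 -0.02 0 0 0 0" --pt "0 -0.02 0 0 0 0"

```text
time: 26.05
ee_pos: [0.6361, -0.0414, 0.1689]
orientation: [[0.542, -0.175, 0.822], [0.101, 0.985, 0.143], [-0.834, 0.005, 0.551]]
ft_force: [-0.1, 3.7, -0.3]
gripper_width: 0.0138
```

```bash
python3 st.py
```

```text
t 26.05 grasp local [-0.0156 -0.09    0.1847] world [ 0.6258 -0.0433  0.1847] F [-0.1  3.7 -0.3] Ftool [0.6 3.7 0.3] w 0.0138 j [ -15.  -10.  121.   21.   40. -128.] jawyaw 100.1 T [ 0.05  0.15 -0.2 ]
rot err vs handle [ 0.003  0.008 -0.008]
```

arm_command --pt "0 -0.02 0 0 0 0" --pt "0 -0.02 0 0 0 -0.003" --pt "0 -0.018 0 0 0 -0.003" --pt "0 -0.012 0 0 0 0"

```text
time: 26.38
ee_pos: [0.6484, -0.1129, 0.1689]
orientation: [[0.543, -0.172, 0.822], [0.097, 0.985, 0.142], [-0.834, 0.003, 0.551]]
ft_force: [0.6, 4.1, -0.3]
gripper_width: 0.0138
```

```bash
python3 st.py
```

```text
t 26.38 grasp local [-0.0155 -0.1625  0.1847] world [ 0.6381 -0.1148  0.1847] F [ 0.6  4.1 -0.3] Ftool [1.  4.  0.9] w 0.0138 j [ -22.   -6.  117.   26.   43. -137.] jawyaw 99.9 T [ 0.14  0.02 -0.01]
rot err vs handle [ 0.001  0.008 -0.004]
```

arm_command --pt "0 -0.008 0 0 0 0" --pt "0 -0.005 0 0 0 0" --pt "0 -0.004 0 0 0 0"

```text
time: 26.63
ee_pos: [0.6503, -0.1247, 0.1686]
orientation: [[0.537, -0.176, 0.825], [0.113, 0.984, 0.136], [-0.836, 0.02, 0.549]]
ft_force: [-5.9, 21.6, 7.9]
gripper_width: 0.0142
```

```bash
python3 st.py
```

```text
t 26.63 grasp local [-0.0155 -0.1747  0.1845] world [ 0.6401 -0.1268  0.1845] F [-5.9 21.6  7.9] Ftool [-7.3 22.5  2.4] w 0.0142 j [ -24.   -5.  116.   27.   44. -139.] jawyaw 100.1 T [2.68 0.1  1.83]
rot err vs handle [-0.005  0.005 -0.021]
```

arm_command --pt "0 -0.004 0 0 0 0" --pt "0 -0.003 0 0 0 0" --pt "0 -0.002 0 0 0 0"

```text
time: 26.88
ee_pos: [0.6503, -0.1243, 0.1686]
orientation: [[0.53, -0.188, 0.827], [0.131, 0.982, 0.139], [-0.838, 0.035, 0.545]]
ft_force: [-4.5, 4.8, 2.2]
gripper_width: 0.0143
```

```bash
python3 st.py
```

```text
t 26.88 grasp local [-0.0154 -0.1747  0.1846] world [ 0.6402 -0.1268  0.1846] F [-4.5  4.8  2.2] Ftool [-3.6  5.6 -1.9] w 0.0143 j [ -24.   -5.  116.   28.   45. -140.] jawyaw 100.8 T [-0.01  0.26  0.09]
rot err vs handle [-0.003  0.001 -0.04 ]
```

arm_command --pt "0 0 0 0 0 0" --pt "0 0 0 0 0 0" --pt "0 0 0 0 0 0" --pt "0 0 0 0 0 0" --pt "0 0 0 0 0 0" --pt "0 0 0 0 0 0" --grip 120

```text
time: 27.38
ee_pos: [0.6503, -0.1237, 0.1686]
orientation: [[0.53, -0.189, 0.827], [0.131, 0.981, 0.14], [-0.838, 0.034, 0.545]]
ft_force: [0.4, 0.4, -0.4]
gripper_width: 0.0481
```

```bash
python3 st.py
```

```text
t 27.38 grasp local [-0.0153 -0.1741  0.1845] world [ 0.6402 -0.1262  0.1845] F [ 0.4  0.4 -0.4] Ftool [0.5 0.3 0.2] w 0.0481 j [ -24.   -5.  116.   28.   45. -140.] jawyaw 100.9 T [0.05 0.15 0.04]
rot err vs handle [-0.001  0.001 -0.04 ]
```

arm_command --pt "-0.012 0 -0.001 0 0 0" --pt "-0.02 0 -0.002 0 0 0" --pt "-0.03 0 -0.003 0 0 0" --pt "-0.035 0 -0.003 0 0 0" --pt "-0.035 0 -0.003 0 0 0" --pt "-0.03 0 -0.003 0 0 0" --pt "0 0 0 0 0 0" --pt "0 0 0 0 0 0"

```text
time: 28.05
ee_pos: [0.5444, -0.1485, 0.3038]
orientation: [[0.528, -0.188, 0.828], [0.128, 0.982, 0.141], [-0.84, 0.032, 0.542]]
ft_force: [0.6, -0.3, -1.6]
gripper_width: 0.0504
```

```bash
python3 st.py; python3 cap.py 19 wrist scene top
```

```text
t 28.05 grasp local [-0.1238 -0.1807  0.3198] world [ 0.5344 -0.151   0.3198] F [ 0.6 -0.3 -1.6] Ftool [ 1.6 -0.4 -0.4] w 0.0504 j [ -33.  -23.  118.   26.   64. -140.] jawyaw 100.8 T [ 0.05  0.21 -0.06]
rot err vs handle [-0.001 -0.003 -0.038]
```

View pics/wrist19b.png

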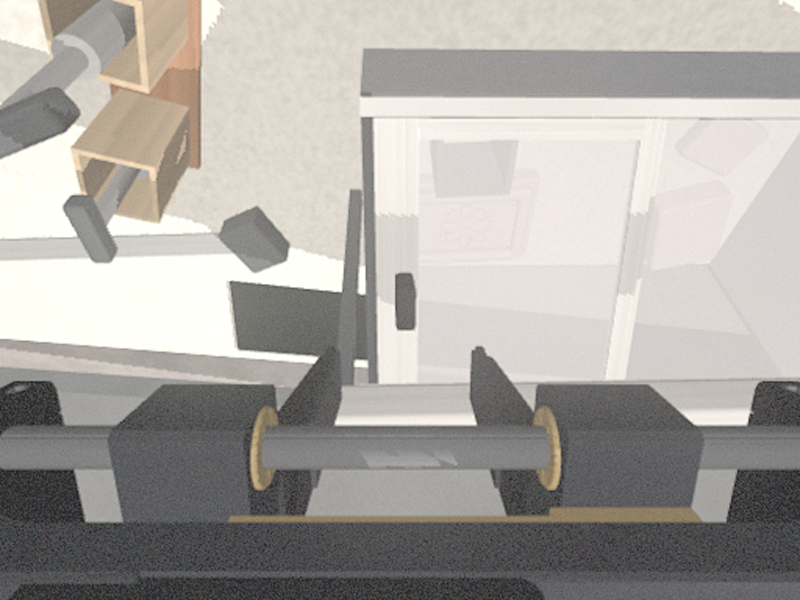

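View pics/scene19b.png

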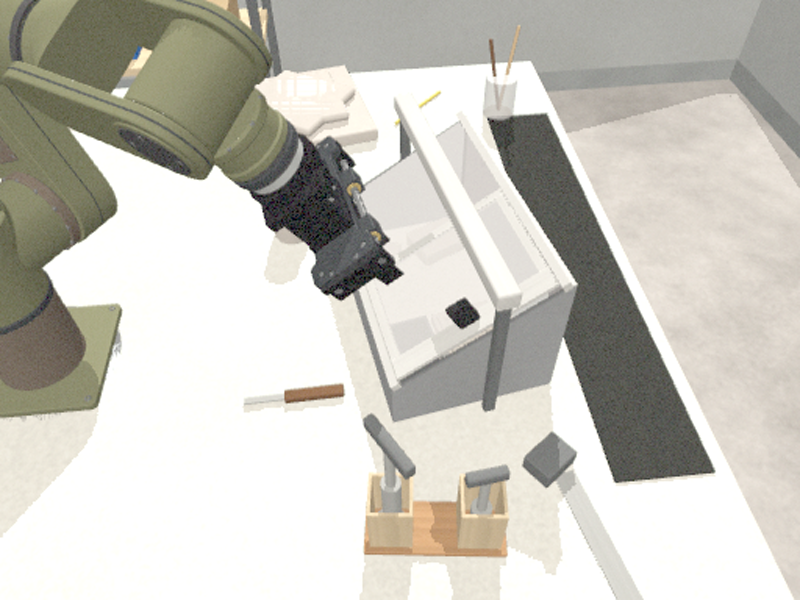

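View pics/top19b.png

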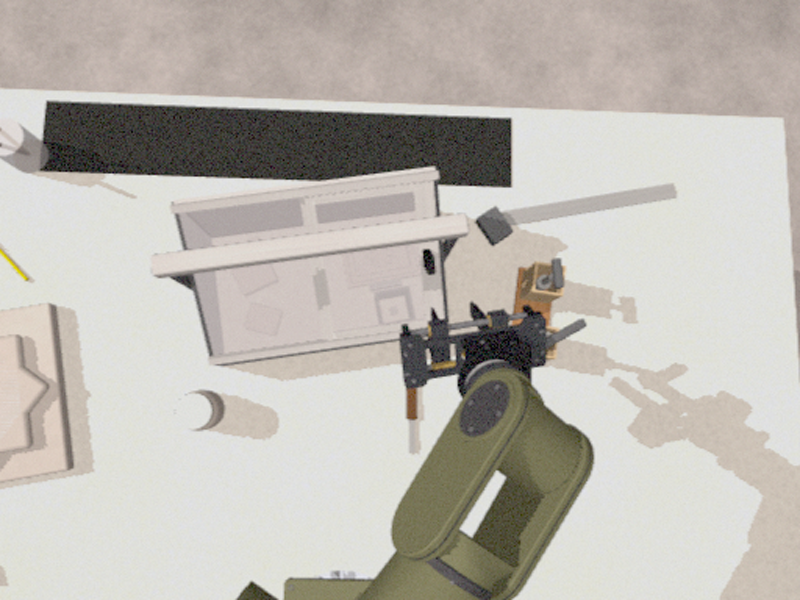

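Run:
```python
from hm import *
a=blob(19,'scene',(275,180,325,225),40);b=blob(19,'top',(266,155,281,182),30)
x,e=tri([(L('scene',19),a),(L('top',19),b)]);print(w2l(x).round(4),np.round(e,2))
for n in ('scene',): 
    A=cv2.imread('pics/scene0.png').astype(int);B=cv2.imread('pics/scene19.png').astype(int)
    for nm,(x0,y0,x1,y1) in {'key':(225,260,275,360),'short':(285,290,330,360),'knife':(150,240,225,262),'weight':(330,270,375,315)}.items():
        print(nm,np.abs(A-B)[y0:y1,x0:x1].max(2).mean().round(1))
s=monitor.observe();print(s['time'],np.abs(s['joint_vel']).max(),s['ft_force'])
arm.sign_off()
```

```text
scene [ 10  11  22  19 235] [295.77446809 200.39148936]
top [ 5  5  7 16 83] [274.15662651 166.93975904]
[-0.0159 -0.1762  0.1787] [0.41 0.33]
key 19.0
short 17.1
knife 18.5
weight 16.6
28.2 1.4628919862010457 [ 0.0071937  -0.22062119 -1.70533262]
the job is handed in; nothing more can be done
```

I slid the guard open to its hard stop, put the long key on the stem and turned it clockwise to its stop. I then stood the key back in its own tube and slid the guard shut. The job was handed in at 28.2 s; no verdict was reported.

**Last checks:**
- **Guard:** It met its closing stop firmly, at 22 N against about 3 N to slide. The handle then measured at y = −176 mm on the box, against about −175 mm expected from the open stop.
- **Stem:** The turning torque rose from about 0.15 to 0.78 N m at the stop. The picture taken after lifting the key shows about 80° of turn (1.4 rad), which should be about 1.45 rad.
- **Key:** It stands upright and released in its tube. The short key, knife and weight show no shift in the scene picture, and the jar shows none in the top view.
- **Work light:** No force reading suggested it was touched.

**What went wrong or disagreed:**
- On the first approach to the handle the fingertips pressed on the guard panel with about 66 N, because it stands about 8 mm higher than I took it to be. I backed off at once and carried on from a higher grip. That is under the 120 N wrist limit; I took the 40 N limit as covering only the arm and the gripper's body, not the fingers.
- Pushing the guard onto its open stop peaked at about 50 N.
- The gripper turned about 14° further than the stem picture accounts for. Some slip or give in the grip probably explains it, though the key still looked square in the jaws afterwards.
- The top camera placed the shaft 4 to 6 mm away from where the wrist camera did. I used the wrist camera, and the key went onto the stem with no sideways force.

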